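# Unpack the sample chest into the cabinet tray

### The job

Open the wooden sample chest by lifting the end of its sliding lid over the stop lip and sliding it out of the grooves, and lean the lid, grip side up, against the bar of the blue rest with its lower edge behind the toe rail; also pull the white cabinet's tray out to its stop. When both are done, move every jar that is in the chest upright into the tray, standing on its floor, and only when all are in, push the tray fully home. Leave the other things on the bench where they are.

Things in the scene. Friction and masses are not known exactly. Their poses are not given: they have to be found in the camera images.
- chest_mid (a point): wooden sample chest, fixed, 180 x 178 mm; this point: its centre in plan, 66 mm above the table, level with the ledges the lid lies on; x points to the exit end (away from the robot), z up. Cavity 150 x 150 mm, floor 58 mm below this point. Side guides 13 mm high leave the lid 2.5 mm play each side
- chest_roof (a point): middle of the chest's closed end, at x = -60 mm, at ledge height. Here dark groove roofs (underside 13 mm above the ledges, top 19 mm) cover the lid's side edges from x = -90 to -30 mm of the chest's centre, i.e. the last 50 mm of the lid; the 7 mm lid can tilt in them by 0.11 rad at most. Slid 50 mm to +x it is out of them
- chest_lip (a point): middle of the dark stop lip across the chest's exit end, at its top: 8 mm above the ledges, at x = 82 to 88 mm from the chest's centre. The lid's exit end must be raised (lid tilted 0.06 to 0.11 rad about its closed end) to pass over it, then the lid slides to +x
- lid_mid (a point): sliding lid, loose: light wooden slab 160 (x) x 157 (y) x 7 mm (z), 0.2 kg; this point is the centre of the slab, z out of its upper face, x towards the exit end. On its upper face a black grip rib 60 mm long (along x), 14 mm wide (y) and 26 mm tall, centred 40 mm from the slab's centre towards +x. At the start it lies shut on the ledges, about 2 mm behind the lip
- rest_mid (a point): blue lid rest, fixed; this point: centre of the upper face of its plate (130 x 170 mm, 8 mm thick); x points away from the robot, z up. A toe rail 16 mm high runs across at the robot's side, inner face at x = -60 mm
- rest_bar (a point): middle of the rest's round steel bar (radius 8 mm, 150 mm long along y), at x = +32 mm and 76 mm above the plate. A lid with its lower edge on the plate behind the toe rail and its underside against the bar leans about 0.79 rad from level, its slab centre near x = 0, y = 0, 59 mm above the plate
- tray (a joint): pull-out tray of the white cabinet: 0 m = fully home, 0.158 m = drawn out to its stop, towards the robot (the cabinet's -x); needs about 2 N and stays where it is left. It starts home or slightly ajar. The cabinet is fixed, 200 mm wide, its top 100 mm above the table
- tray_floor (a point): centre of the tray's inner floor, moves with the tray; x points into the cabinet (away from the robot), y to the left, z up. Inside 156 x 156 mm, walls 28 mm high above the floor at the back and sides; the blue front panel (its front face 88 mm from this point, 78 mm tall, top 71 mm above the floor) closes the front
- tray_handle (a point): centre of the tray's steel bar handle: round bar 10 mm thick, 90 mm long along y, 40 mm in front of the blue panel, 72 mm above the table; moves with the tray. It can be pinched from above, fingers before and behind the bar
- jar0_mid (a point): orange-brown low weighing jar with a white lid, standing in the chest (or absent); 53 mm tall: round body 68 mm across and 33 or 34 mm high, with a knob 18 mm across and 20 mm tall on top; 0.12 kg; this point is on its axis, 26.5 mm above its underside; z is its upward axis
- jar1_mid (a point): cream low weighing jar with a white lid, standing in the chest (or absent); 53 mm tall: round body 68 mm across and 33 or 34 mm high, with a knob 18 mm across and 20 mm tall on top; 0.12 kg; this point is on its axis, 26.5 mm above its underside; z is its upward axis
- jar2_mid (a point): dark purple low weighing jar with a white lid, standing in the chest (or absent); 53 mm tall: round body 68 mm across and 33 or 34 mm high, with a knob 18 mm across and 20 mm tall on top; 0.12 kg; this point is on its axis, 26.5 mm above its underside; z is its upward axis
- jar3_mid (a point): grey-green low weighing jar with a white lid, standing in the chest (or absent); 53 mm tall: round body 68 mm across and 33 or 34 mm high, with a knob 18 mm across and 20 mm tall on top; 0.12 kg; this point is on its axis, 26.5 mm above its underside; z is its upward axis
- marker: bystander: blue-capped marker pen lying on the table, 145 mm long, 14 mm thick (origin under its middle)
- bung: bystander: rubber bung, 32 mm across, 30 mm tall (origin under its centre)
- beaker: bystander: white ceramic beaker, 60 mm across, 80 mm tall (origin under its centre)
- tin: bystander: yellow additive tin, 60 mm across, 75 mm tall (origin under its centre)
Things that resemble listed ones, but are neither listed nor needed, are in the scene too. Of the things shaped like the part that bears rest_mid, the blue one is meant.

How it is judged:
By the outcome, as a careful person would: the job done as asked, in the order asked, and still so for the second after the job is handed in, with the robot touching nothing.
Of jar0, jar1, jar2, jar3 only 2 to 4 are there at a start; the rules pass over those that are not, and their reading is None.
At some moment in a run one of jar0, jar1, jar2, jar3 may be knocked a few centimetres aside while the robot is not near it.
It also fails if it takes over 210 s, if anything falls off the work surface, if the arm or the gripper's body presses on something with over 40 N, if the wrist force passes 120 N, or if a joint passes its speed limit or range.

### The arm

A 6-joint arm with a two-finger parallel gripper is mounted at the origin on the work surface. World frame = base frame: x ahead of the robot, y to its left, z up, the work surface at z = 0. Lengths are in m, angles in rad, forces in N, time in s.
With the tool pointing down it reaches from about 0.25 to 0.775 m from the base axis. Payload 4 kg.
Tool frame: the origin (TCP) lies between the finger pads; the fingertips stand 14 mm ahead of it and the grasp point (between the pads) lies 5 mm behind it (robot.tips_ahead is the distance from the TCP to the fingertips, in m); z points along the fingers, y is the direction in which the jaws open and shut (so a half turn about z gives the same grasp; the last joint's range is limited). The gripper opens to 94 mm and grips with 3 to 60 N. Pads are 16 mm wide; open, the fingers measure 119 mm over their backs; the gripper's body (75 mm by 177 mm) begins 78 mm behind the grasp point.
Start: joints at [-1.408, 0.087, 1.371, -0, 1.684, -0.103], TCP at [0.144, -0.531, 0.22] pointing down, gripper open.
Joint ranges: [-3.1, 3.1], [-0.76, 2.03], [0.27, 2.55], [-1.08, 4.22], [0.17, 2.65], [-2.57, 2.57]. Speed limits (rad/s): [2.79, 2.79, 3.14, 3.14, 3.14, 3.14].

### API

Orientations are given as [roll, pitch, yaw] about the fixed x, y, z axes, in that order (R = Rz(yaw) Ry(pitch) Rx(roll)).
In Python, from bench import robot, optics, job gives the robot as it stands.
- The arm moves only by the tool apply_moves, never from a script. Its argument "moves" is a list of rows, each a list of 3 entries, a list of its own where there are three numbers: the shift along the tool's x, y, z in cm, then the turn, a rotation vector about the tool's x, y, z in rad, then the opening, from 0 (shut) to 1 (fully open). In form: [[[tx, ty, tz], [rx, ry, rz], grip], ...]. A call has exactly 10 rows; each row is the pose to reach, as a shift and turn from the pose commanded when the call began, along the tool's axes at that moment; what a row does not reach only later rows make up. A row lasts 1/12 s, in which the tool goes at most 41.7 mm and 7.16 degrees, less where a joint would pass 70% of its speed; a pose out of reach is approached as far as the arm can. A call with a gripper value outside its range is refused whole. The fingers move at their own pace and stop on an object; the grip force is fixed at half the most. Time passes only in rows, so rows that repeat a pose let the fingers close, or fill a call up. It gives the time, the measured TCP pose, the force and the opening at its end, in the units of the state.
- robot.get_obs(): the state, without advancing time (a new reading comes with each control period).
- optics.snapshot(name): name is "scene" or "side" or "wrist"; returns the picture (400x640x3 uint8, red, green, blue); there is no depth.
- optics.get_calibration(name): a dict with "fx", "fy", "cx", "cy" (pixels), "rvec" (rotation vector, rad) and "tvec" (3), from world to camera coordinates, as OpenCV has them. Camera axes: x right, y down, z forward; pixel columns grow to the right and rows downward; lengths in m; the calibration is good to about 2 mm. The wrist camera is an equidistant fisheye: a pixel r from the principal point sees the ray r / f radians off the axis. A picture is of the moment at which its call begins: read the wrist's pose just before it. get_calibration takes no time and is no camera call; for the wrist camera it gives the pose at the moment of the call.
- job.close_job(): hands the job in, once; it reports no verdict.
The state is a dict: "time": time; "joint_positions": joint angles; "qvel": joint speeds; "joint_torque": joint torques, N m; "tool_pos": TCP position; "ee_rot": TCP orientation; "wrist_force": force on the tool from outside, world axes, zero at the start; "wrist_torque": the same for the moment, N m; "width": finger opening in m.
Only numpy, scipy, OpenCV 4.12 (cv2) and the standard library are available. Lean on these libraries where they do the work, as an engineer would, in place of code of your own. Each camera call takes 0.05 s, during which the arm holds its last target.

## Working session

There is one attempt and no reset: what is moved stays moved. The work goes in short steps, Python scripts to look and compute and a tool call to move; the robot and the scene stay as the last step left them, time stands still between calls to the robot, and variables do not carry over. Pictures are saved under pics/ and viewed, and the job is handed in when it is done.

Besides the shell and the picture viewer there is one more tool, called after "Emit:" in YAML: its name, and indented under it one key for each argument. apply_moves: Moves the arm, as the interface text tells. Its arguments: {"type":"object","properties":{"moves":{"type":"array"}},"required":["moves"]}

```bash
ls; mkdir -p pics; python3 - <<'E'
from bench import robot, optics, job
import cv2
print(robot.get_obs())
for n in ["scene","side","wrist"]:
    print(n,optics.get_calibration(n))
    cv2.imwrite(f"pics/{n}0.png",optics.snapshot(n)[:,:,::-1])
E
```

```text
pics
{'time': 0.0, 'joint_positions': array([-1.40809304e+00,  8.79844912e-02,  1.37220428e+00,  1.70021346e-05,
        1.68362054e+00, -1.03119130e-01]), 'qvel': array([-0.00050576, -0.00039672, -0.00185744, -0.00036651,  0.00018092,
        0.00100127]), 'joint_torque': array([-2.49581262e-04, -3.40177095e+01, -3.02427614e+01,  7.18464050e-02,
        3.28217167e-02, -1.59991678e-04]), 'tool_pos': array([ 0.14439486, -0.53018131,  0.2183134 ]), 'ee_rot': array([-3.13938952e+00, -2.44982357e-04,  2.65824041e-01]), 'wrist_force': array([-0.72874812,  0.55719616, -0.20013138]), 'wrist_torque': array([-0.0638836 , -0.00164806,  0.00982824]), 'width': 0.09371095272574667}
scene {'fx': 397.45686544053285, 'fy': 397.45686544053285, 'cx': 321.6335126713284, 'cy': 200.85707194180827, 'rvec': array([ 2.23795   ,  0.50073359, -0.2520234 ]), 'tvec': array([-0.50321161, -0.04570267,  1.31503008])}
side {'fx': 496.8327727718603, 'fy': 496.8327727718603, 'cx': 317.209644955914, 'cy': 196.07589883871282, 'rvec': array([ 0.75813945, -2.42349863,  1.30291839]), 'tvec': array([0.46439937, 0.19859908, 1.28434022])}
wrist {'fx': 309.70691628693146, 'fy': 309.70691628693146, 'cx': 320.96010201133254, 'cy': 197.954417949738, 'rvec': array([-2.32544825,  1.77781645,  0.23490177]), 'tvec': array([-0.55071707, -0.02580175,  0.39159362])}
```

View pics/scene0.png

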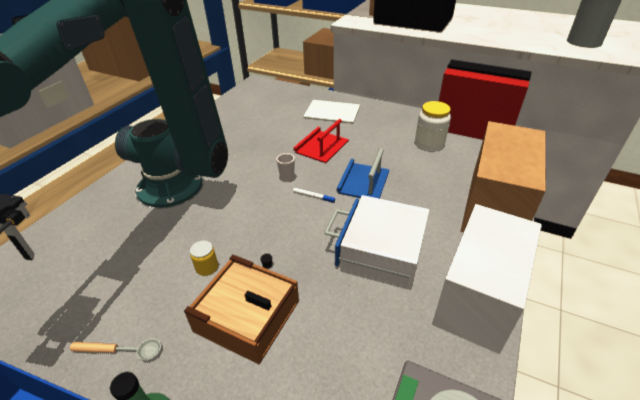

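View pics/side0.png

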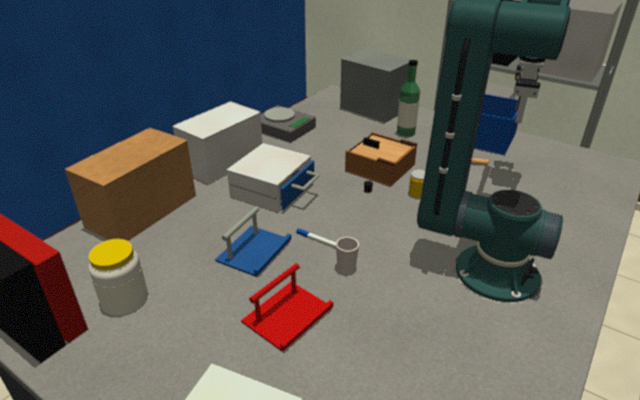

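View pics/wrist0.png

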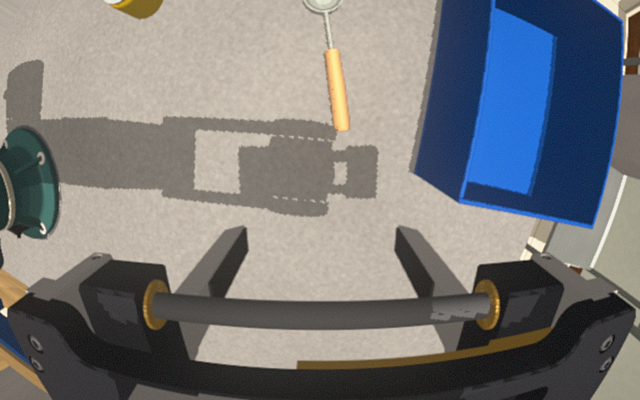

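```bash
cat > h.py <<'E'
import numpy as np, cv2
from scipy.spatial.transform import Rotation as R
from bench import robot, optics, job
def cal(n):
    c=optics.get_calibration(n); Rm=cv2.Rodrigues(np.array(c['rvec']))[0]
    return c,Rm,np.array(c['tvec'])
def ray(n,u,v,C=None):
    c,Rm,t=C or cal(n)
    x=(u-c['cx'])/c['fx'];y=(v-c['cy'])/c['fy']
    if n=='wrist':
        r=np.hypot(x,y); d=np.array([np.sin(r)*x/max(r,1e-9),np.sin(r)*y/max(r,1e-9),np.cos(r)])
    else: d=np.array([x,y,1.]);d/=np.linalg.norm(d)
    return -Rm.T@t, Rm.T@d
def onz(n,u,v,z,C=None):
    o,d=ray(n,u,v,C); return o+d*(z-o[2])/d[2]
def proj(n,P,C=None):
    c,Rm,t=C or cal(n); p=Rm@np.array(P)+t
    if n=='wrist':
        th=np.arctan2(np.hypot(p[0],p[1]),p[2]); ph=np.arctan2(p[1],p[0])
        return c['cx']+c['fx']*th*np.cos(ph), c['cy']+c['fy']*th*np.sin(ph)
    return c['cx']+c['fx']*p[0]/p[2], c['cy']+c['fy']*p[1]/p[2]
def tri(a,b):
    A=[];B=[]
    for o,d in (a,b):
        M=np.eye(3)-np.outer(d,d);A.append(M);B.append(M@o)
    return np.linalg.lstsq(np.vstack(A),np.hstack(B),rcond=None)[0]
def snap(n,name,box=None,k=1):
    im=optics.snapshot(n)[:,:,::-1].copy()
    cv2.imwrite(f'pics/{name}.png',im)
    if box: crop(im,name+'c',box,k)
    return im
def crop(im,name,box,k):
    x0,y0,x1,y1=box
    c=cv2.resize(im[y0:y1,x0:x1],None,fx=k,fy=k,interpolation=cv2.INTER_CUBIC)
    for x in range((x0+9)//10*10,x1,10):
        cv2.line(c,((x-x0)*k,0),((x-x0)*k,6 if x%50 else 16),(0,0,255),1)
        if x%20==0: cv2.putText(c,str(x),((x-x0)*k,26),0,.35,(0,0,255),1)
    for y in range((y0+9)//10*10,y1,10):
        cv2.line(c,(0,(y-y0)*k),(6,(y-y0)*k),(0,0,255),1)
        if y%20==0: cv2.putText(c,str(y),(8,(y-y0)*k+4),0,.35,(0,0,255),1)
    cv2.imwrite(f'pics/{name}.png',c)
def st():
    o=robot.get_obs()
    print('t %.2f'%o['time'],'pos',np.round(o['tool_pos']*1000,1),'rpy',np.round(o['ee_rot'],3),'F',np.round(o['wrist_force'],1),'w %.1f'%(o['width']*1000),'q',np.round(o['joint_positions'],2))
    return o
def rel(target,rpy,frm=None):
    """shift cm & rotvec in tool frame from current (or given pos,rpy) to target"""
    if frm is None:
        o=robot.get_obs(); p=o['tool_pos'];r=o['ee_rot']
    else: p,r=map(np.array,frm)
    A=R.from_euler('xyz',r); B=R.from_euler('xyz',rpy)
    s=A.inv().apply(np.array(target)-p)*100; w=(A.inv()*B).as_rotvec()
    print('shift cm',np.round(s,2),'turn',np.round(w,3),'rows>=',round(max(np.linalg.norm(s)/4.17,np.degrees(np.linalg.norm(w))/7.16),1))
    return s,w
E
python3 - <<'E'
from h import *
im=cv2.imread('pics/scene0.png')
crop(im,'chest0',(170,240,310,370),5)
crop(im,'cab0',(310,130,450,290),4)
im=cv2.imread('pics/side0.png')
crop(im,'s_chest0',(330,120,450,220),6)
crop(im,'s_cab0',(200,130,350,290),4)
E
```

```text
(no output)
```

View pics/chest0.png

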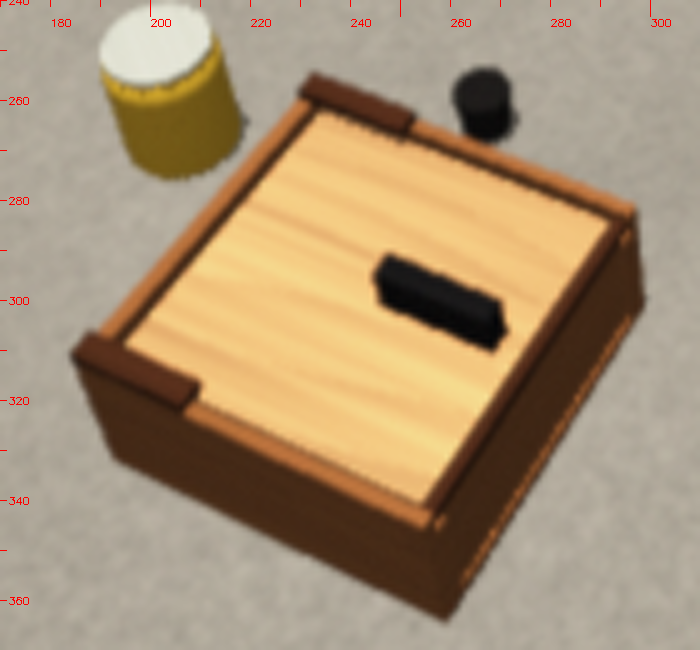

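View pics/cab0.png

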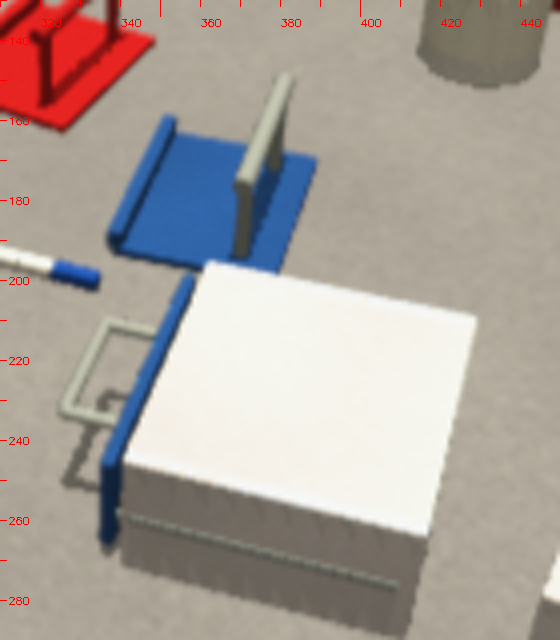

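View pics/s_chest0.png

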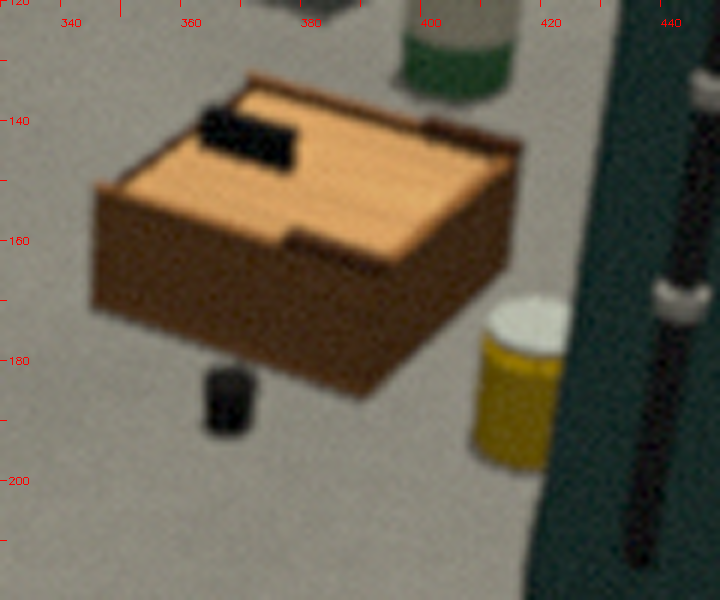

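View pics/s_cab0.png

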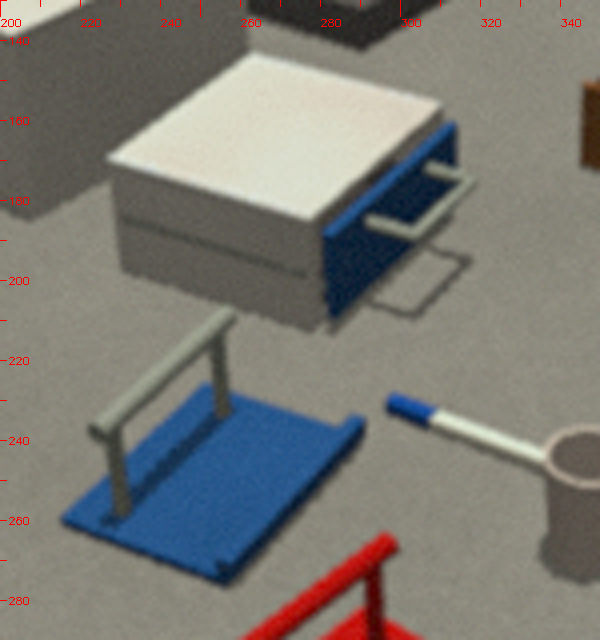

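```bash
python3 - <<'E'
from h import *
def show(n,pts):
    for nm,u,v,z in pts: print(n,nm,np.round(onz(n,u,v,z)*1000,1))
show('scene',[('bot L',193,332,0),('bot near exit',259.4,364,0),('bot far exit',298.6,300.6,0),('guide far exit',297.2,281.6,.079),('guide near exit',258,345,.079),('roof far',230.5,260,.085),('roof near',185,310.4,.085),
('rib a',248.,290.5,.099),('rib b',270.5,299,.099),('rib c',269,303,.099),('rib d',245.5,294,.099)])
show('side',[('bot exit',345.5,171.5,0),('bot cor',390,186.5,0),('bot far',413.5,164.5,0)])
show('scene',[('cab top fl',361,195.5,.1),('top bl',427,209.5,.1),('top br',415,263,.1),('top fr',341,246,.1),
('handle l',337.5,210.5,.072),('handle r',327,232,.072),('rest toe r',338,194,.0),('rest back r',379.5,198,.008),('rest back l',389.5,170,.008),('bar R',371,175.5,.084),('bar L',382,149,.084)])
show('side',[('cab top',229-2,170,.1),('cab tl',264,143,.1),('cab front r',311,157,.1),('cab front l',280,184.5,.1),('handle',318,176,.072),('handle',303,188,.072),('rest bl',216,260,.008),('rest br',252,227,.008),('toe r',289,237,.024),('toe l',256,274,.024)])
for a,b,n in [((371,175.5),(257,210),'barR'),((382,149),(224,238),'barL'),((337.5,210.5),(303,188),'h l'),((327,232),(318,176),'h r')]:
    print(n,tri(ray('scene',*a),ray('side',*b)))
E
```

```text
scene bot L [ 419.8 -390.5    0. ]
scene bot near exit [ 598.5 -390.4    0. ]
scene bot far exit [ 598.5 -213.3    0. ]
scene guide far exit [ 601.3 -216.3   79. ]
scene guide near exit [ 604.9 -388.3   79. ]
scene roof far [ 427.1 -231.2   85. ]
scene roof near [ 421.7 -389.5   85. ]
scene rib a [ 523.2 -296.5   99. ]
scene rib b [ 579.7 -294.7   99. ]
scene rib c [ 582.1 -304.8   99. ]
scene rib d [ 523.4 -306.6   99. ]
side bot exit [ 596.1 -214.5    0. ]
side bot cor [ 424.  -215.3    0. ]
side bot far [ 424.1 -391.7    0. ]
scene cab top fl [630.1 108.3 100. ]
scene top bl [811.5 127.  100. ]
scene top br [833.  -67.6 100. ]
scene top fr [655.8 -90.5 100. ]
scene handle l [583.5  52.2  72. ]
scene handle r [592.6 -36.2  72. ]
scene rest toe r [521.3 198.3   0. ]
scene rest back r [651.  225.3   8. ]
scene rest back l [632.8 379.2   8. ]
scene bar R [616.9 227.2  84. ]
scene bar L [599.5 378.9  84. ]
side cab top [813.7 129.6 100. ]
side cab tl [835.9 -73.7 100. ]
side cab front r [648.4 -84.2 100. ]
side cab front l [626.9 103.  100. ]
side handle [589. -38.  72.]
side handle [586.3  44.9  72. ]
side rest bl [626.7 382.5   8. ]
side rest br [644.2 218.    8. ]
side toe r [514.5 210.1  24. ]
side toe l [491.2 376.4  24. ]
barR [0.6153549  0.22482262 0.08427933]
barL [0.59967039 0.37119283 0.08772432]
h l [0.58427298 0.04883079 0.07491203]
h r [ 0.59097114 -0.03734254  0.07191126]
```

```bash
python3 - <<'E'
from h import *
rel([.49,-.302,.26],[np.pi,0,0])
E
```

```text
shift cm [ 39.34 -12.96  -4.12] turn [-0.002  0.     0.266] rows>= 10.0
```

Emit:
apply_moves:
  moves:
    - [[4, -1.3, -2], [0, 0, 0.1], 0.5]
    - [[8, -2.6, -4], [0, 0, 0.2], 0.5]
    - [[12, -3.9, -4.1], [0, 0, 0.266], 0.5]
    - [[16, -5.2, -4.1], [0, 0, 0.266], 0.5]
    - [[20, -6.5, -4.1], [0, 0, 0.266], 0.5]
    - [[24, -7.8, -4.1], [0, 0, 0.266], 0.5]
    - [[28, -9.1, -4.1], [0, 0, 0.266], 0.5]
    - [[32, -10.4, -4.1], [0, 0, 0.266], 0.5]
    - [[36, -11.7, -4.1], [0, 0, 0.266], 0.5]
    - [[39.3, -13, -4.1], [0, 0, 0.266], 0.5]

```text
time: 0.98
tool_pos: [0.4864, -0.3039, 0.26]
ee_rot: [-3.142, 0.0, -0.0]
wrist_force: [1.0, -0.9, 0.6]
width: 0.0474
```

```bash
python3 - <<'E'
from h import *
st(); C=cal('wrist'); im=snap('wrist','w1')
print(-C[1].T@C[2]); st()
E
```

```text
t 0.98 pos [ 486.4 -303.9  260. ] rpy [-3.142  0.    -0.   ] F [ 1.  -0.9  0.6] w 47.4 q [-0.66  0.14  1.24 -0.    1.77  0.91]
[ 0.56221508 -0.3053922   0.42547404]
t 1.03 pos [ 491.9 -298.3  259.3] rpy [-3.136 -0.004  0.008] F [ 2.   2.6 -0.1] w 47.2 q [-0.65  0.14  1.23  0.01  1.77  0.92]
```

View pics/w1.png

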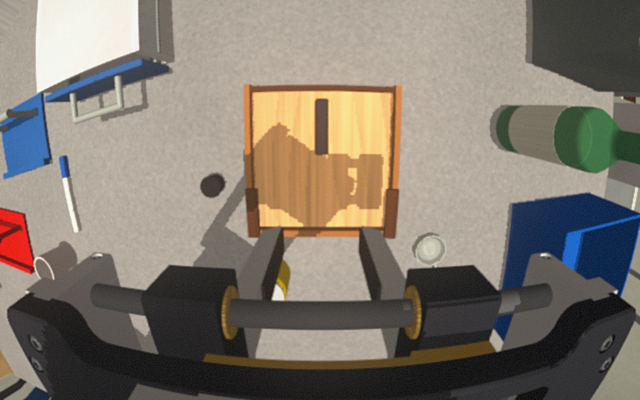

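```bash
python3 - <<'E'
from h import *
snap('wrist','w1x');st(); C=cal('wrist'); im=snap('wrist','w2')
crop(im,'w2c',(235,75,415,245),4)
hsv=cv2.cvtColor(im,cv2.COLOR_BGR2HSV)
m=np.zeros(im.shape[:2],np.uint8); m[85:165,300:345]=(im[85:165,300:345].max(2)<60)*255
ys,xs=np.nonzero(m);print(xs.min(),xs.max(),ys.min(),ys.max())
E
```

```text
t 1.08 pos [ 488.8 -301.   259.3] rpy [-3.139 -0.     0.008] F [-0.   0.1  0.1] w 47.1 q [-0.65  0.14  1.24  0.    1.77  0.91]Traceback (most recent call last):
  File "<stdin>", line 6, in <module>
    return umr_minimum(a, axis, None, out, keepdims, initial, where)
ValueError: zero-size array to reduction operation minimum which has no identity
```

View pics/w2c.png

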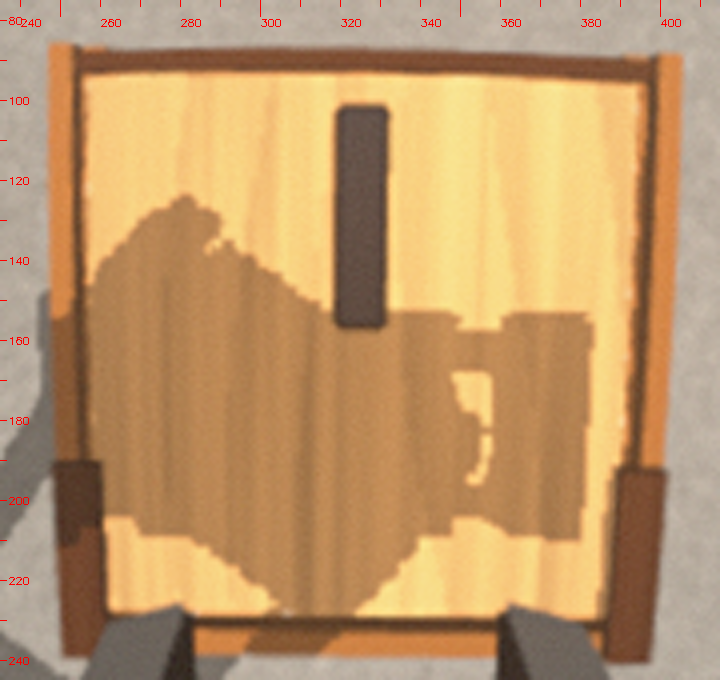

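```bash
python3 - <<'E'
from h import *
C=cal('wrist');o=st()
for nm,u,v,z in [('rib far',325.6,101.3,.099),('rib near',325.2,157,.099),('rib l',318.8,125,.099),('rib r',331.8,125,.099),
 ('guideL exit',248,86,.079),('guideR exit',405.5,89,.079),('roofL',251,239,.085),('roofR',398,240,.085),('lidfar',254,93,.073),('lidfar R',396,95,.073),('lidnear L',260,229,.073),('lidnear R',388,231,.073),
 ('lip out mid',327,87,.074)]:
    print(nm,np.round(onz('wrist',u,v,z,C)*1000,1))
rel([.534,-.302,.092],[np.pi,0,0])
E
```

```text
t 1.13 pos [ 486.7 -303.1  259.4] rpy [-3.14e+00  1.00e-03  5.00e-03] F [-1.  -1.   0.6] w 47.0 q [-0.66  0.14  1.24  0.    1.77  0.91]
rib far [ 579.2 -308.7   99. ]
rib near [ 520.3 -308.6   99. ]
rib l [ 554.2 -301.7   99. ]
rib r [ 554.3 -315.3   99. ]
guideL exit [ 599.3 -222.2   79. ]
guideR exit [ 597.4 -398.9   79. ]
roofL [ 420.1 -220.1   85. ]
roofR [ 419.4 -397.9   85. ]
lidfar [ 591.5 -227.8   73. ]
lidfar R [ 590.3 -389.3   73. ]
lidnear L [ 428.7 -229.6   73. ]
lidnear R [ 426.7 -387.3   73. ]
lip out mid [ 596.8 -310.5   74. ]
shift cm [ 4.75 -0.07 16.74] turn [-0.001  0.001  0.005] rows>= 4.2
```

Emit:
apply_moves:
  moves:
    - [[0, 0, 0], [0, 0, 0], 0.5]
    - [[0, 0, 0], [0, 0, 0], 0.5]
    - [[0, 0, 0], [0, 0, 0], 0.5]
    - [[0, 0, 0], [0, 0, 0], 0.5]
    - [[0, 0, 0], [0, 0, 0], 0.5]
    - [[0, 0, 0], [0, 0, 0], 0.5]
    - [[0, 0, 0], [0, 0, 0], 0.5]
    - [[0, 0, 0], [0, 0, 0], 0.5]
    - [[0, 0, 0], [0, 0, 0], 0.5]
    - [[0, 0, 0], [0, 0, 0], 0.5]

```text
time: 1.97
tool_pos: [0.485, -0.3053, 0.2605]
ee_rot: [3.141, -0.0, -0.0]
wrist_force: [-0.1, -0.8, -0.2]
width: 0.0467
```

```bash
python3 - <<'E'
from h import *
for i in range(3):
    st(); C=cal('wrist'); print(-C[1].T@C[2], cv2.Rodrigues(C[1])[0].T); im=snap('wrist','w3')
C=cal('wrist')
m=np.zeros(im.shape[:2],np.uint8); m[80:165,300:345]=(im[80:165,300:345].max(2)<110)*255
n,l,s,c=cv2.connectedComponentsWithStats(m); print(s[1:],c[1:])
crop(im,'w3c',(235,75,415,245),4)
E
```

```text
t 1.97 pos [ 485.  -305.3  260.5] rpy [ 3.141 -0.    -0.   ] F [-0.1 -0.8 -0.2] w 46.7 q [-0.66  0.13  1.24 -0.    1.77  0.91]
[ 0.56070963 -0.30683757  0.42594867] [[-2.08181241  2.08368474  0.27278413]]
t 2.02 pos [ 485.  -305.3  260.5] rpy [ 3.142  0.    -0.   ] F [-1.  -0.1 -0. ] w 46.8 q [-0.66  0.13  1.24 -0.    1.77  0.91]
[ 0.56073998 -0.30680183  0.42593622] [[-2.08187973  2.08359936  0.27280012]]
t 2.07 pos [ 485.  -305.3  260.5] rpy [ 3.142 -0.    -0.   ] F [ 0.3  0.8 -1.3] w 47.2 q [-0.66  0.13  1.24 -0.    1.77  0.91]
[ 0.56075883 -0.30678017  0.42592846] [[-2.0819198   2.08354765  0.27280977]]
[[315  98  11  55 597]] [[320.         125.27135678]]
```

View pics/w3c.png

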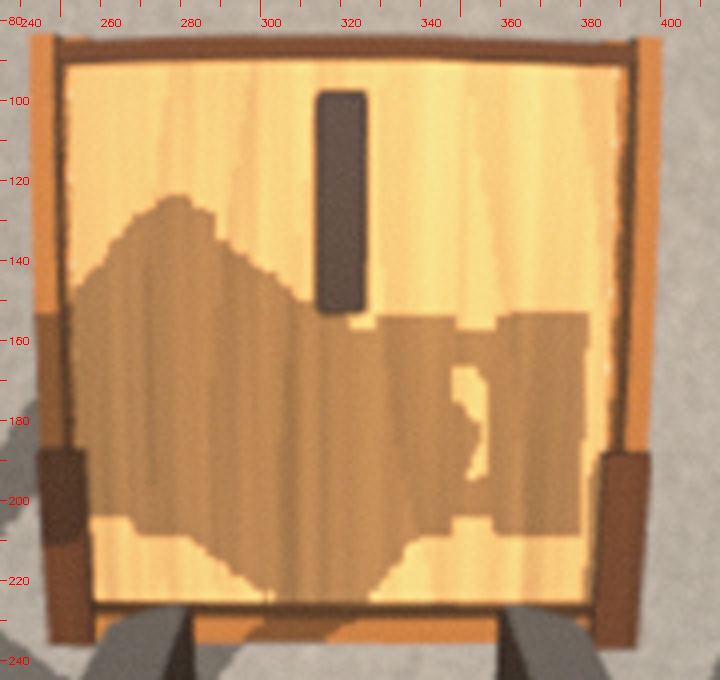

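```bash
python3 - <<'E'
from h import *
C=cal('wrist');o=st()
for nm,u,v,z in [('rib far',320.5,97.7,.099),('rib near',320.,153.2,.099),('rib l',313.8,125,.099),('rib r',326.8,125,.099),
 ('guideL exit',243,84.5,.079),('guideR exit',400,85,.079),('roofL',248,236,.085),('roofR',394,237,.085),
 ('lip out mid',322,85,.074)]:
    print(nm,np.round(onz('wrist',u,v,z,C)*1000,1))
E
```

```text
t 2.12 pos [ 485.  -305.3  260.5] rpy [ 3.142  0.    -0.   ] F [0.2 0.1 0.6] w 47.2 q [-0.66  0.14  1.24 -0.    1.77  0.91]
rib far [ 581.5 -306.3   99. ]
rib near [ 522.8 -305.7   99. ]
rib l [ 552.7 -299.2   99. ]
rib r [ 552.7 -312.8   99. ]
guideL exit [ 600.5 -219.1   79. ]
guideR exit [ 599.9 -395.7   79. ]
roofL [ 422.5 -218.5   85. ]
roofR [ 421.1 -394.9   85. ]
lip out mid [ 597.7 -307.9   74. ]
```

Emit:
apply_moves:
  moves:
    - [[1, 0, 3], [0, 0, 0], 0.5]
    - [[2, 0, 6], [0, 0, 0], 0.5]
    - [[3, 0, 9], [0, 0, 0], 0.5]
    - [[4, 0, 11], [0, 0, 0], 0.5]
    - [[5, 0, 13], [0, 0, 0], 0.5]
    - [[5, 0, 13], [0, 0, 0], 0.5]
    - [[5, 0, 13], [0, 0, 0], 0.5]
    - [[5, 0, 13], [0, 0, 0], 0.5]
    - [[5, 0, 13], [0, 0, 0], 0.5]
    - [[5, 0, 13], [0, 0, 0], 0.5]

```text
time: 2.95
tool_pos: [0.5355, -0.3061, 0.1329]
ee_rot: [3.139, -0.003, -0.001]
wrist_force: [0.6, -0.8, -0.1]
width: 0.0475
```

```bash
python3 - <<'E'
from h import *
st(); C=cal('wrist'); im=snap('wrist','w4');print(proj('wrist',[.53,-.3055,.099],C),proj('wrist',[.53,-.3,.099],C))
E
```

```text
t 2.95 pos [ 535.5 -306.1  132.9] rpy [ 3.139e+00 -3.000e-03 -1.000e-03] F [ 0.6 -0.8 -0.1] w 47.5 q [-0.61  0.26  1.34 -0.    1.53  0.96]
(np.float64(318.00740193170344), np.float64(237.3274560076736)) (np.float64(310.0777216549614), np.float64(237.32818549606083))
```

View pics/w4.png

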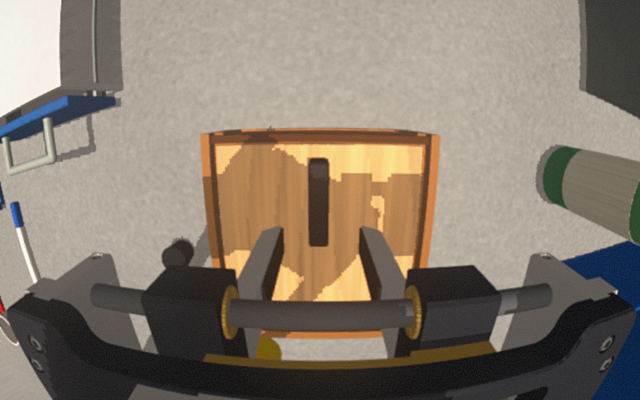

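```bash
python3 - <<'E'
from h import *
st(); C=cal('wrist');print([np.round(onz('wrist',*p,.099,C),4) for p in [(318,246),(309,200),(328,200),(318,158)]])
E
```

```text
t 3.00 pos [ 535.4 -306.   132.6] rpy [ 3.139e+00 -3.000e-03 -0.000e+00] F [-0.7 -0.  -0.3] w 46.6 q [-0.61  0.26  1.34 -0.    1.53  0.96]
[array([ 0.5234, -0.3054,  0.099 ]), array([ 0.5568, -0.2995,  0.099 ]), array([ 0.5568, -0.3122,  0.099 ]), array([ 0.5849, -0.3056,  0.099 ])]
```

Emit:
apply_moves:
  moves:
    - [[0, 0, 1.5], [0, 0, 0], 0.5]
    - [[0, 0, 3], [0, 0, 0], 0.5]
    - [[0, 0, 4.1], [0, 0, 0], 0.5]
    - [[0, 0, 4.1], [0, 0, 0], 0.5]
    - [[0, 0, 4.1], [0, 0, 0], 0.0]
    - [[0, 0, 4.1], [0, 0, 0], 0.0]
    - [[0, 0, 4.1], [0, 0, 0], 0.0]
    - [[0, 0, 4.1], [0, 0, 0], 0.0]
    - [[0, 0, 4.1], [0, 0, 0], 0.0]
    - [[0, 0, 4.1], [0, 0, 0], 0.0]

```text
time: 3.83
tool_pos: [0.5352, -0.3051, 0.09]
ee_rot: [-3.141, -0.001, -0.0]
wrist_force: [-0.3, 0.3, 0.9]
width: 0.0137
```

```bash
python3 - <<'E'
from h import *
st(); C=cal('wrist'); im=snap('wrist','w5')
E
```

```text
t 3.83 pos [ 535.2 -305.1   90. ] rpy [-3.141e+00 -1.000e-03 -0.000e+00] F [-0.3  0.3  0.9] w 13.7 q [-0.61  0.29  1.39  0.    1.46  0.96]
```

View pics/w5.png

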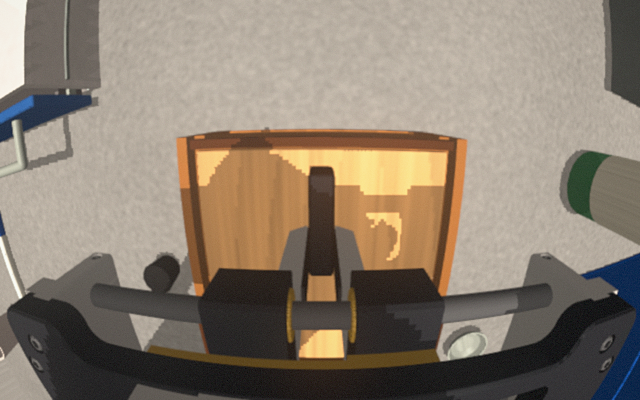

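Emit:
apply_moves:
  moves:
    - [[-0.06, 0, -0.22], [0, 0.021, 0], 0.0]
    - [[-0.12, 0, -0.43], [0, 0.043, 0], 0.0]
    - [[-0.18, 0, -0.65], [0, 0.064, 0], 0.0]
    - [[-0.24, 0, -0.87], [0, 0.085, 0], 0.0]
    - [[-0.24, 0, -0.87], [0, 0.085, 0], 0.0]
    - [[-0.24, 0, -0.87], [0, 0.085, 0], 0.0]
    - [[-0.24, 0, -0.87], [0, 0.085, 0], 0.0]
    - [[-0.24, 0, -0.87], [0, 0.085, 0], 0.0]
    - [[-0.24, 0, -0.87], [0, 0.085, 0], 0.0]
    - [[-0.24, 0, -0.87], [0, 0.085, 0], 0.0]

```text
time: 4.72
tool_pos: [0.5321, -0.3054, 0.0979]
ee_rot: [-3.142, -0.083, -0.0]
wrist_force: [-1.6, 0.4, 0.6]
width: 0.0136
```

```bash
python3 - <<'E'
from h import *
st(); C=cal('wrist'); im=snap('wrist','w6',(150,100,490,300),2); snap('side','s6',(320,110,460,220),5)
E
```

```text
t 4.72 pos [ 532.1 -305.4   97.9] rpy [-3.142 -0.083 -0.   ] F [-1.6  0.4  0.6] w 13.6 q [-0.64  0.23  1.46  0.05  1.39  0.92]
```

View pics/w6c.png

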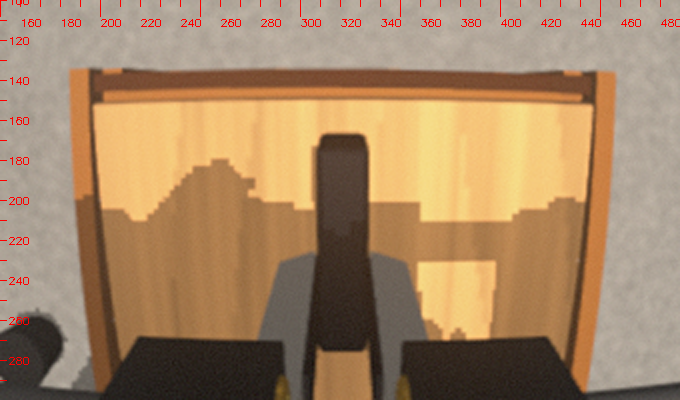

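View pics/s6c.png

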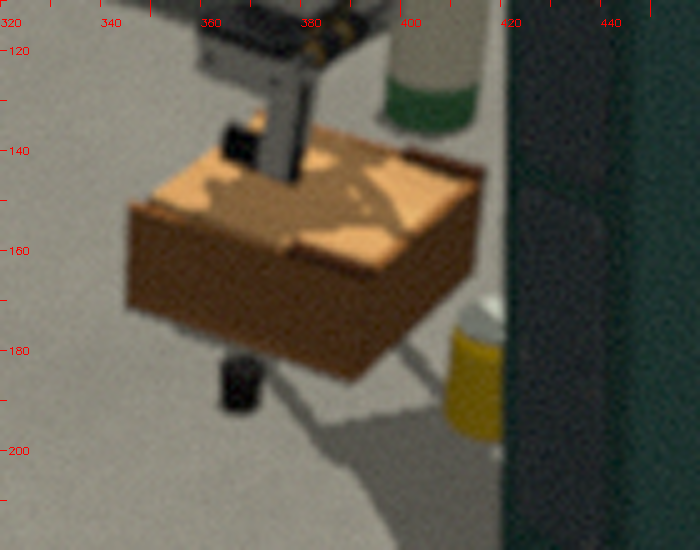

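Emit:
apply_moves:
  moves:
    - [[0.3, 0, 0.02], [0, 0, 0], 0.0]
    - [[0.6, 0, 0.05], [0, 0, 0], 0.0]
    - [[0.9, 0, 0.08], [0, 0, 0], 0.0]
    - [[1.2, 0, 0.1], [0, 0, 0], 0.0]
    - [[1.5, 0, 0.12], [0, 0, 0], 0.0]
    - [[1.8, 0, 0.15], [0, 0, 0], 0.0]
    - [[2.0, 0, 0.17], [0, 0, 0], 0.0]
    - [[2.0, 0, 0.17], [0, 0, 0], 0.0]
    - [[2.0, 0, 0.17], [0, 0, 0], 0.0]
    - [[2.0, 0, 0.17], [0, 0, 0], 0.0]

```text
time: 5.65
tool_pos: [0.5533, -0.3053, 0.0984]
ee_rot: [3.141, -0.087, -0.0]
wrist_force: [0.9, -0.8, -0.5]
width: 0.0135
```

```bash
python3 - <<'E'
from h import *
st(); C=cal('wrist'); im=snap('wrist','w7',(150,100,490,300),2)
E
```

```text
t 5.65 pos [ 553.3 -305.3   98.4] rpy [ 3.141 -0.087 -0.   ] F [ 0.9 -0.8 -0.5] w 13.5 q [-0.62  0.26  1.41  0.05  1.4   0.94]
```

View pics/w7c.png

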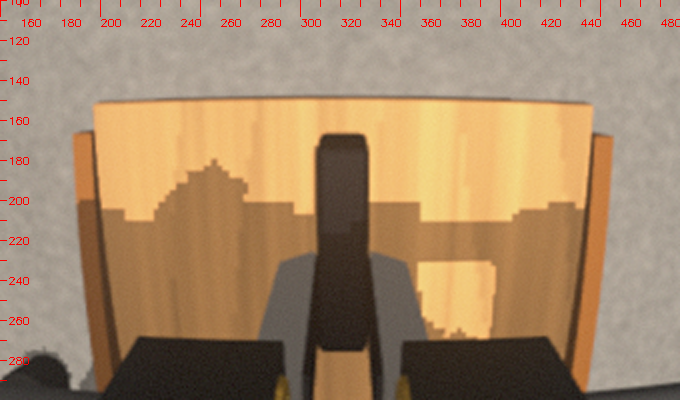

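Emit:
apply_moves:
  moves:
    - [[0.8, 0, 0.07], [0, 0, 0], 0.0]
    - [[1.6, 0, 0.13], [0, 0, 0], 0.0]
    - [[2.4, 0, 0.2], [0, 0, 0], 0.0]
    - [[3.2, 0, 0.26], [0, 0, 0], 0.0]
    - [[3.8, 0, 0.3], [0, 0, 0], 0.0]
    - [[3.8, 0, 0.3], [0, 0, 0], 0.0]
    - [[3.85, 0, -0.7], [0, 0, 0], 0.0]
    - [[4.0, 0, -2.5], [0, 0, 0], 0.0]
    - [[4.2, 0, -4.5], [0, 0, 0], 0.0]
    - [[4.4, 0, -6.5], [0, 0, 0], 0.0]

```text
time: 6.53
tool_pos: [0.5905, -0.3051, 0.1672]
ee_rot: [-3.141, -0.084, -0.0]
wrist_force: [-0.5, 0.4, -2.5]
width: 0.0141
```

```bash
python3 - <<'E'
from h import *
st(); C=cal('wrist'); im=snap('wrist','w8');snap('scene','sc8'); snap('side','s8')
E
```

```text
t 6.53 pos [ 590.5 -305.1  167.2] rpy [-3.141 -0.084 -0.   ] F [-0.5  0.4 -2.5] w 14.1 q [-0.59  0.3   1.22  0.05  1.55  0.99]
```

View pics/w8.png

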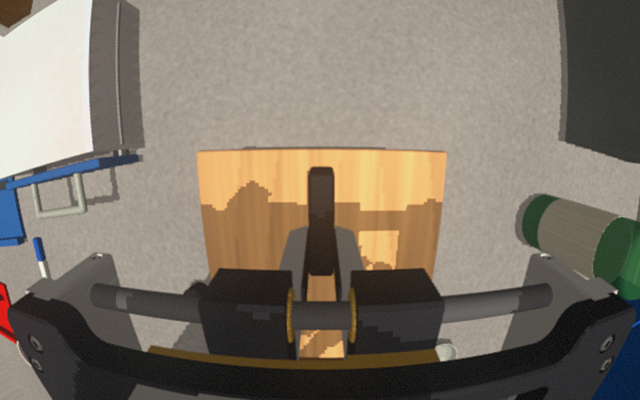

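View pics/sc8.png

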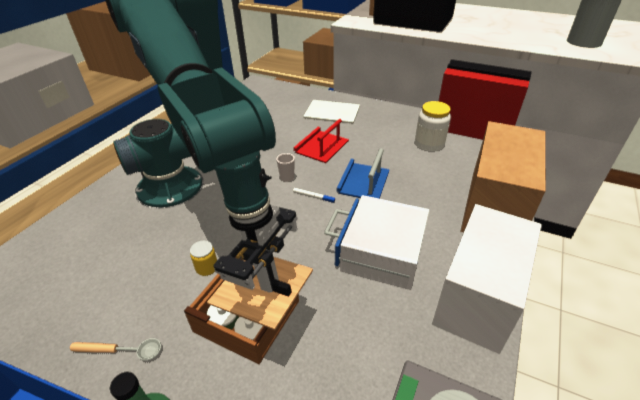

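View pics/s8.png

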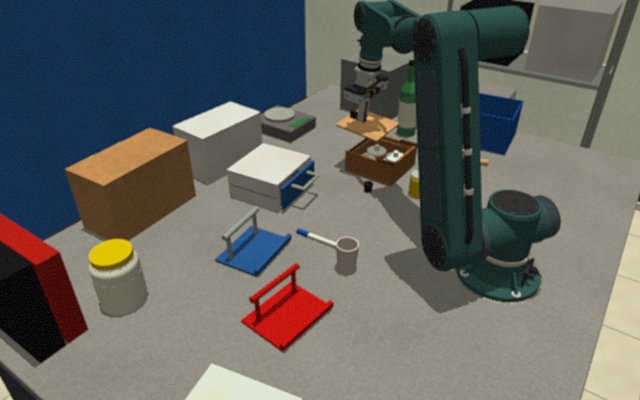

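```bash
python3 - <<'E'
from h import *
o=robot.get_obs()
def pose(tilt,yaw):
    return (R.from_euler('z',yaw)*R.from_euler('y',-tilt)*R.from_euler('x',np.pi)).as_euler('xyz')
rel([.55,0.0,.27],pose(.085,.05)); rel([.40,.29,.27],pose(.085,.11),([.55,0,.27],pose(.085,.05)))
E
cat >> h.py <<'E'
def pose(tilt,yaw):
    return (R.from_euler('z',yaw)*R.from_euler('y',-tilt)*R.from_euler('x',np.pi)).as_euler('xyz')
E
```

```text
shift cm [ -3.28 -30.58 -10.47] turn [ 0.007 -0.005 -0.05 ] rows>= 7.8
shift cm [-13.48 -29.71  -1.15] turn [ 0.005 -0.    -0.06 ] rows>= 7.8
```

Emit:
apply_moves:
  moves:
    - [[0, -1, -3], [0, 0, 0], 0.0]
    - [[-0.3, -4, -6], [0, 0, -0.01], 0.0]
    - [[-0.7, -7.5, -8.5], [0, 0, -0.01], 0.0]
    - [[-1.1, -11, -10.4], [0, 0, -0.02], 0.0]
    - [[-1.5, -14.5, -10.4], [0, 0, -0.02], 0.0]
    - [[-1.9, -18, -10.4], [0, 0, -0.03], 0.0]
    - [[-2.3, -21.5, -10.4], [0, 0, -0.03], 0.0]
    - [[-2.7, -25, -10.4], [0, 0, -0.04], 0.0]
    - [[-3, -28, -10.4], [0, 0, -0.045], 0.0]
    - [[-3.3, -30.5, -10.4], [0, 0, -0.05], 0.0]

```text
time: 7.52
tool_pos: [0.548, 0.002, 0.2654]
ee_rot: [3.138, -0.082, 0.051]
wrist_force: [0.8, -1.1, -2.9]
width: 0.0143
```

Emit:
apply_moves:
  moves:
    - [[-1.3, -3, -0.1], [0, 0, -0.01], 0.0]
    - [[-2.8, -6.3, -0.2], [0, 0, -0.015], 0.0]
    - [[-4.3, -9.6, -0.4], [0, 0, -0.02], 0.0]
    - [[-5.8, -12.9, -0.5], [0, 0, -0.03], 0.0]
    - [[-7.3, -16.2, -0.6], [0, 0, -0.03], 0.0]
    - [[-8.8, -19.5, -0.8], [0, 0, -0.04], 0.0]
    - [[-10.3, -22.8, -0.9], [0, 0, -0.045], 0.0]
    - [[-11.8, -26.1, -1], [0, 0, -0.05], 0.0]
    - [[-13, -28.7, -1.1], [0, 0, -0.06], 0.0]
    - [[-13.5, -29.7, -1.1], [0, 0, -0.06], 0.0]

```text
time: 8.35
tool_pos: [0.3966, 0.2922, 0.2637]
ee_rot: [3.133, -0.081, 0.115]
wrist_force: [0.0, -0.3, -3.3]
width: 0.0141
```

Emit:
apply_moves:
  moves:
    - [[0, 0, 0], [0, 0, 0], 0.0]
    - [[0, 0, 0], [0, 0, 0], 0.0]
    - [[0, 0, 0], [0, 0, 0], 0.0]
    - [[0, 0, 0], [0, 0, 0], 0.0]
    - [[0, 0, 0], [0, 0, 0], 0.0]
    - [[0, 0, 0], [0, 0, 0], 0.0]
    - [[0, 0, 0], [0, 0, 0], 0.0]
    - [[0, 0, 0], [0, 0, 0], 0.0]
    - [[0, 0, 0], [0, 0, 0], 0.0]
    - [[0, 0, 0], [0, 0, 0], 0.0]

```text
time: 9.18
tool_pos: [0.3994, 0.2895, 0.2657]
ee_rot: [3.132, -0.085, 0.11]
wrist_force: [-0.5, 0.9, -2.4]
width: 0.0135
```

```bash
python3 - <<'E'
from h import *
st(); C=cal('wrist'); im=snap('wrist','w9'); snap('scene','sc9')
crop(im,'w9c',(200,50,420,250),3)
E
```

```text
t 9.18 pos [399.4 289.5 265.7] rpy [ 3.132 -0.085  0.11 ] F [-0.5  0.9 -2.4] w 13.5 q [ 0.54 -0.1   1.46 -0.04  1.7   2.  ]
```

View pics/w9.png

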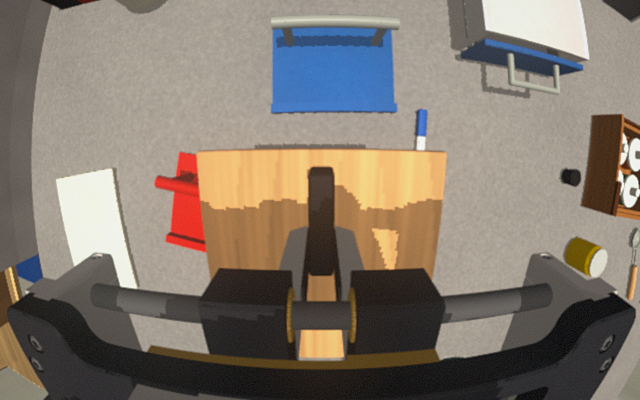

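View pics/w9c.png

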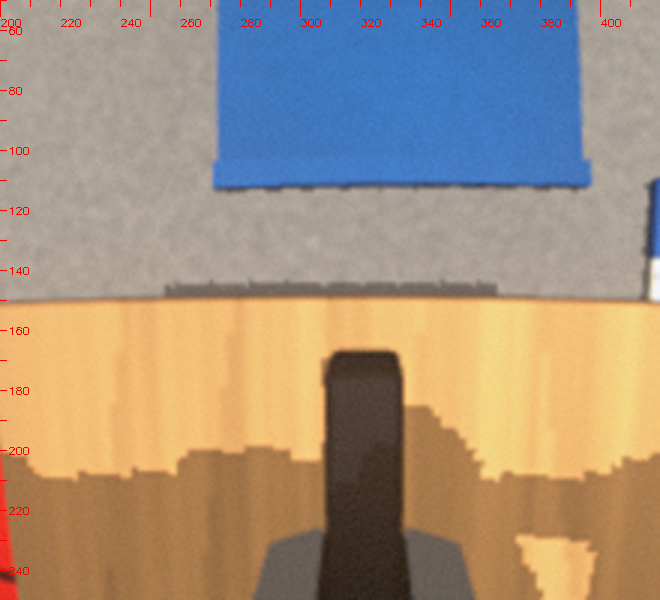

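View pics/sc9.png

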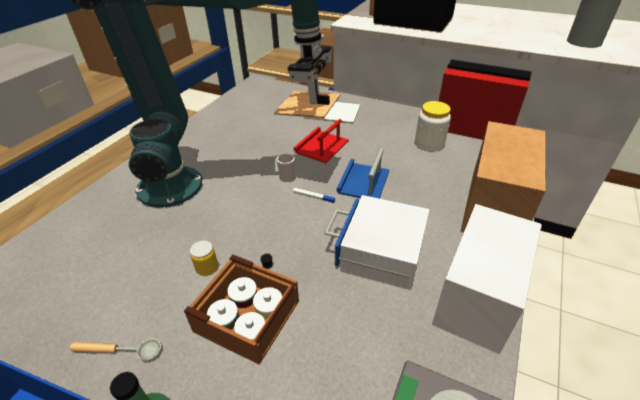

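```bash
python3 - <<'E'
from h import *
C=cal('wrist');im=cv2.imread('pics/w9.png');crop(im,'w9d',(255,0,415,125),5)
a=onz('wrist',271.7,112.7,0,C);b=onz('wrist',396.7,111.7,0,C)
print(a,b,(a+b)/2,np.linalg.norm(a-b),np.arctan2(a[0]-b[0],b[1]-a[1]))
a=onz('wrist',271,21.5,.084,C);b=onz('wrist',400,23,.084,C)
print(a,b,(a+b)/2,np.linalg.norm(a-b),np.arctan2(a[0]-b[0],b[1]-a[1]))
E
```

```text
[0.49755812 0.36616919 0.        ] [0.51989508 0.18968316 0.        ] [0.5087266  0.27792617 0.        ] 0.1778939594038415 -3.0156970112857673
[0.60185909 0.36765398 0.084     ] [0.62004204 0.21523816 0.084     ] [0.61095057 0.29144607 0.084     ] 0.15349658544678949 -3.022855536153373
```

View pics/w9d.png

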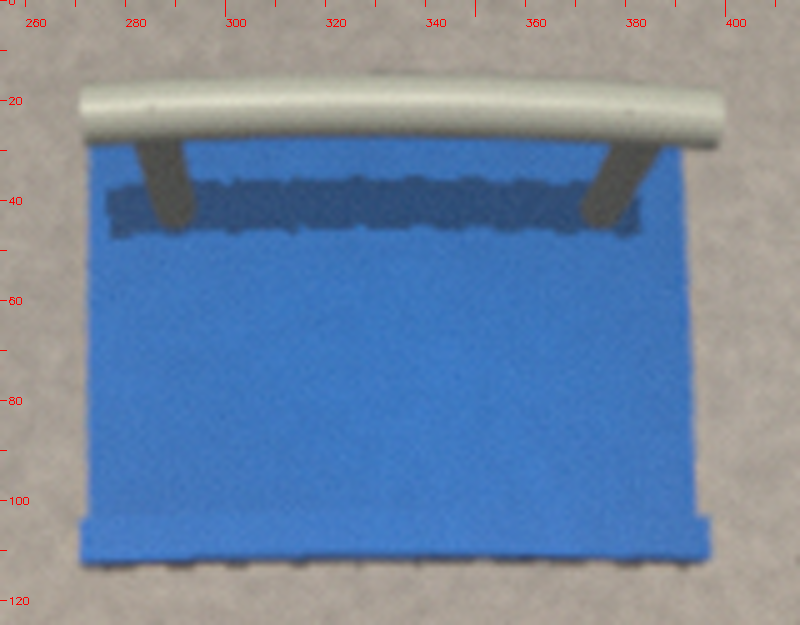

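```bash
python3 - <<'E'
from h import *
def W(X,Z,yaw=.12,m=(.578,.2885)): return [m[0]+np.cos(yaw)*X,m[1]+np.sin(yaw)*X,.008+Z]
o=st()
T=pose(.845,.12)
u=np.array([.664,.748]);n=np.array([-.748,.664])
e=np.array([.0008,.0922])
hi=W(*(e+.12*u+.003*n)); pre=W(*(e+.03*u+.003*n)); fin=W(*e)
print(hi,pre,fin)
rel([.50,.285,.28],pose(.45,.115)); rel(hi,T,([.50,.285,.28],pose(.45,.115))); rel(pre,T,(hi,T)); rel(fin,T,(pre,T)); rel(hi,T)
E
```

```text
t 9.28 pos [399.3 289.6 265.7] rpy [ 3.132 -0.084  0.11 ] F [ 0.2 -0.6 -2.9] w 13.5 q [ 0.54 -0.1   1.46 -0.04  1.7   2.  ]
[np.float64(0.6556733764346631), np.float64(0.29786580424945586), np.float64(0.191952)] [np.float64(0.596343132356036), np.float64(0.29071180274187003), np.float64(0.12463199999999999)] [np.float64(0.5787942469086831), np.float64(0.2885957697658311), np.float64(0.10020000000000001)]
shift cm [10.05  1.57 -0.57] turn [ 0.011  0.366 -0.003] rows>= 2.9
shift cm [10.23  0.51 14.72] turn [ 0.003  0.395 -0.004] rows>= 4.3
shift cm [-9. -0. -0.] turn [0. 0. 0.] rows>= 2.2
shift cm [-3.  -0.   0.3] turn [0. 0. 0.] rows>= 0.7
shift cm [24.86  1.91  9.52] turn [ 0.013  0.761 -0.005] rows>= 6.4
```

Emit:
apply_moves:
  moves:
    - [[2.5, 0.4, -0.2], [0, 0.09, 0], 0.0]
    - [[5, 0.8, -0.4], [0, 0.18, 0], 0.0]
    - [[7.5, 1.2, -0.5], [0, 0.27, 0], 0.0]
    - [[10, 1.6, -0.6], [0, 0.366, 0], 0.0]
    - [[13, 1.7, 1.4], [0, 0.445, 0], 0.0]
    - [[16, 1.8, 3.4], [0.01, 0.525, 0], 0.0]
    - [[19, 1.8, 5.5], [0.01, 0.605, 0], 0.0]
    - [[22, 1.9, 7.5], [0.01, 0.685, 0], 0.0]
    - [[24.9, 1.9, 9.5], [0.013, 0.761, -0.005], 0.0]
    - [[24.9, 1.9, 9.5], [0.013, 0.761, -0.005], 0.0]

```text
time: 10.12
tool_pos: [0.6558, 0.2967, 0.184]
ee_rot: [3.136, -0.838, 0.124]
wrist_force: [-0.9, -0.2, -3.3]
width: 0.0137
```

Emit:
apply_moves:
  moves:
    - [[0, 0, 0], [0, 0, 0], 0.0]
    - [[0, 0, 0], [0, 0, 0], 0.0]
    - [[0, 0, 0], [0, 0, 0], 0.0]
    - [[0, 0, 0], [0, 0, 0], 0.0]
    - [[0, 0, 0], [0, 0, 0], 0.0]
    - [[0, 0, 0], [0, 0, 0], 0.0]
    - [[0, 0, 0], [0, 0, 0], 0.0]
    - [[0, 0, 0], [0, 0, 0], 0.0]
    - [[0, 0, 0], [0, 0, 0], 0.0]
    - [[0, 0, 0], [0, 0, 0], 0.0]

```text
time: 10.95
tool_pos: [0.656, 0.298, 0.1922]
ee_rot: [3.141, -0.845, 0.12]
wrist_force: [0.2, -0.2, -3.4]
width: 0.0138
```

```bash
python3 - <<'E'
from h import *
st();C=cal('wrist'); im=snap('wrist','w10'); im=snap('side','s10',(180,150,380,290),4)
im=snap('scene','sc10'); crop(im,'sc10c',(250,50,450,220),4)
T=pose(.845,.12)
rel([.5963,.2907,.1246],T)
E
```

```text
t 10.95 pos [656.  298.  192.2] rpy [ 3.141 -0.845  0.12 ] F [ 0.2 -0.2 -3.4] w 13.8 q [ 0.47  0.02  1.73 -0.45  0.63  2.18]
shift cm [-9.04  0.   -0.02] turn [ 0.001 -0.    -0.   ] rows>= 2.2
```

View pics/w10.png

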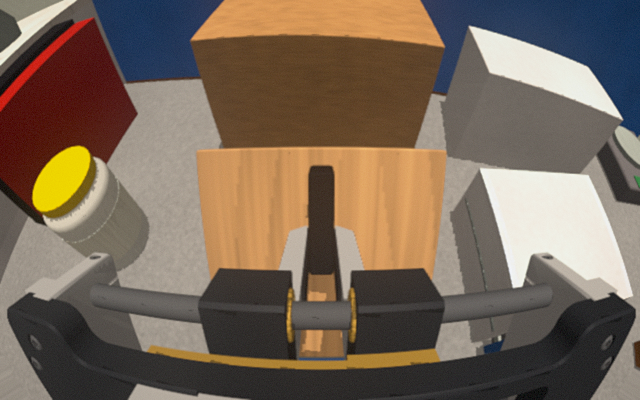

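View pics/s10c.png

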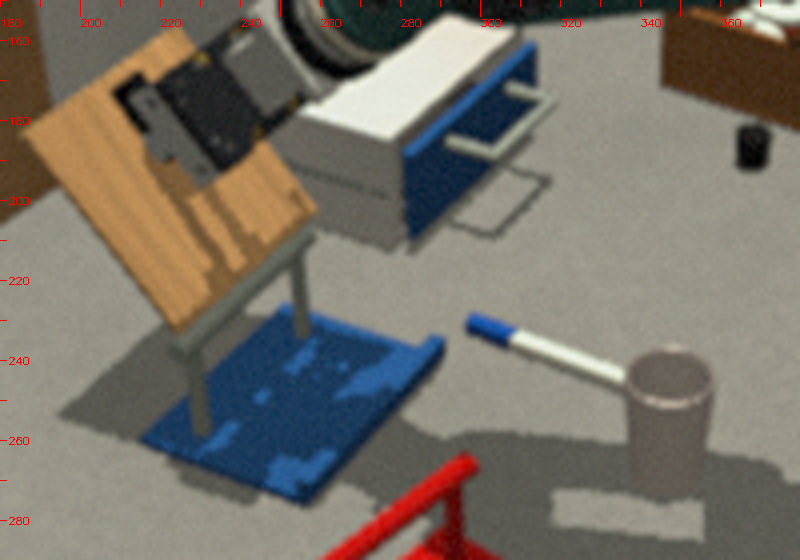

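View pics/sc10c.png

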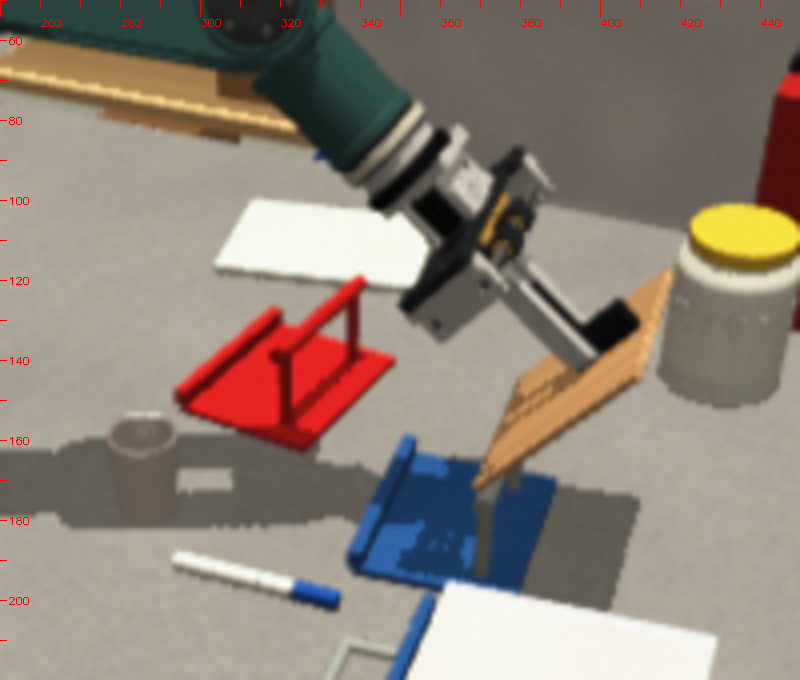

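Emit:
apply_moves:
  moves:
    - [[-1.5, 0, 0], [0, 0, 0], 0.0]
    - [[-3, 0, 0], [0, 0, 0], 0.0]
    - [[-4.5, 0, 0], [0, 0, 0], 0.0]
    - [[-6, 0, 0], [0, 0, 0], 0.0]
    - [[-7.5, 0, 0], [0, 0, 0], 0.0]
    - [[-9, 0, 0], [0, 0, 0], 0.0]
    - [[-9, 0, 0], [0, 0, 0], 0.0]
    - [[-9, 0, 0], [0, 0, 0], 0.0]
    - [[-9, 0, 0], [0, 0, 0], 0.0]
    - [[-9, 0, 0], [0, 0, 0], 0.0]

```text
time: 11.93
tool_pos: [0.5981, 0.2914, 0.1269]
ee_rot: [-3.14, -0.848, 0.119]
wrist_force: [-0.1, 0.1, -2.3]
width: 0.0135
```

```bash
python3 - <<'E'
from h import *
st(); im=snap('side','s11',(180,150,320,290),5)
im=snap('scene','sc11'); crop(im,'sc11c',(320,90,420,220),5)
rel([.5788,.2886,.1002],pose(.845,.12))
E
```

```text
t 11.93 pos [598.1 291.4 126.9] rpy [-3.14  -0.848  0.119] F [-0.1  0.1 -2.3] w 13.5 q [ 0.51 -0.03  1.92 -0.61  0.53  2.38]
shift cm [-3.25  0.03  0.3 ] turn [ 0.    -0.003 -0.001] rows>= 0.8
```

View pics/s11c.png

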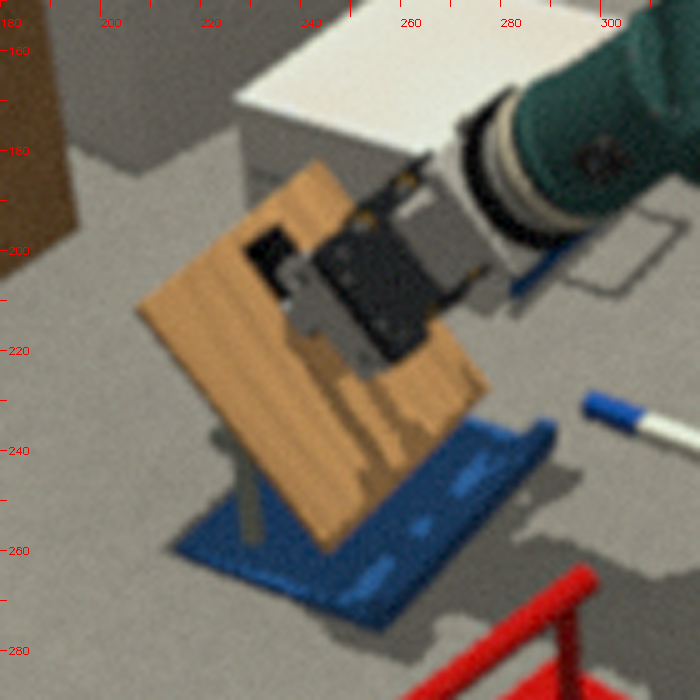

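View pics/sc11c.png

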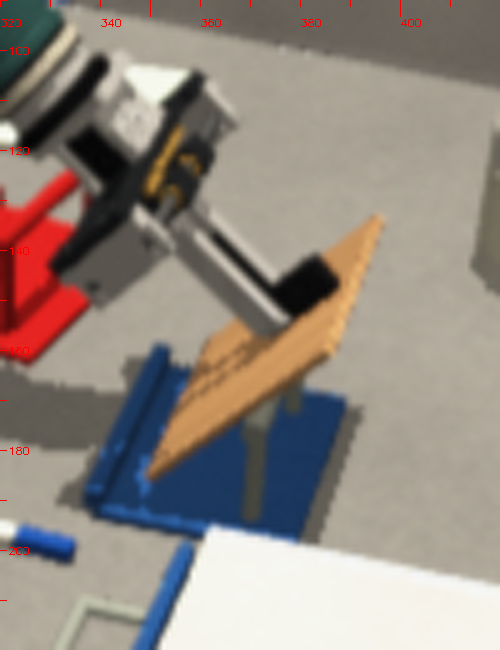

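Emit:
apply_moves:
  moves:
    - [[-0.5, 0, 0], [0, 0, 0], 0.0]
    - [[-1, 0, 0], [0, 0, 0], 0.0]
    - [[-1.5, 0, 0], [0, 0, 0], 0.0]
    - [[-2, 0, 0], [0, 0, 0], 0.0]
    - [[-2.5, 0, 0.1], [0, 0, 0], 0.0]
    - [[-2.9, 0, 0.1], [0, 0, 0], 0.0]
    - [[-2.9, 0, 0.1], [0, 0, 0], 0.0]
    - [[-2.9, 0, 0.1], [0, 0, 0], 0.0]
    - [[-2.9, 0, 0.1], [0, 0, 0], 0.0]
    - [[-2.9, 0, 0.1], [0, 0, 0], 0.0]

```text
time: 12.87
tool_pos: [0.5787, 0.2888, 0.103]
ee_rot: [3.142, -0.846, 0.119]
wrist_force: [0.1, -0.0, -1.8]
width: 0.0139
```

```bash
python3 - <<'E'
from h import *
st(); im=snap('side','s12',(180,150,320,290),5)
im=snap('scene','sc12'); crop(im,'sc12c',(320,90,420,220),5)
rel([.5788,.2886,.1002],pose(.845,.12))
E
```

```text
t 12.87 pos [578.7 288.8 103. ] rpy [ 3.142 -0.846  0.119] F [ 0.1 -0.  -1.8] w 13.9 q [ 0.53 -0.03  1.98 -0.68  0.5   2.47]
shift cm [-0.19  0.01  0.19] turn [ 0.001 -0.001 -0.   ] rows>= 0.1
```

View pics/s12c.png

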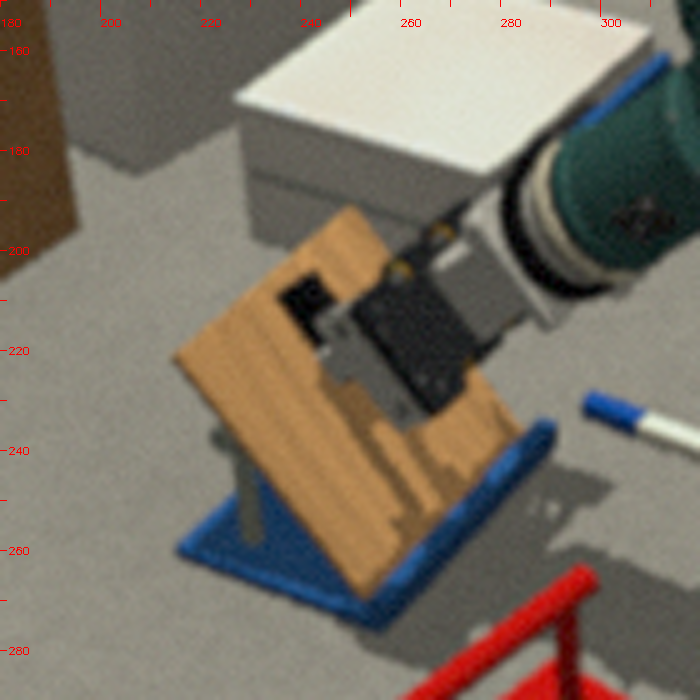

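View pics/sc12c.png

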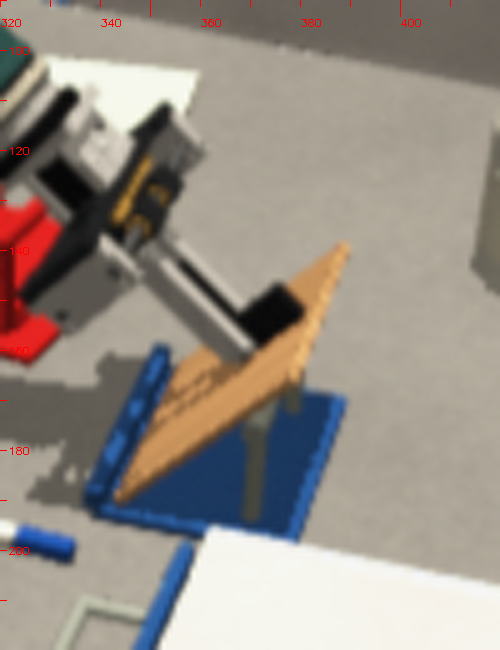

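Emit:
apply_moves:
  moves:
    - [[-0.1, 0, 0.1], [0, 0, 0], 0.0]
    - [[-0.2, 0, 0.2], [0, 0, 0], 0.0]
    - [[-0.3, 0, 0.25], [0, 0, 0], 0.0]
    - [[-0.3, 0, 0.25], [0, 0, 0], 0.0]
    - [[-0.3, 0, 0.25], [0, 0, 0], 0.0]
    - [[-0.3, 0, 0.25], [0, 0, 0], 0.0]
    - [[-0.3, 0, 0.25], [0, 0, 0], 0.0]
    - [[-0.3, 0, 0.25], [0, 0, 0], 0.0]
    - [[-0.3, 0, 0.25], [0, 0, 0], 0.0]
    - [[-0.3, 0, 0.25], [0, 0, 0], 0.0]

```text
time: 13.8
tool_pos: [0.5793, 0.289, 0.1004]
ee_rot: [-3.141, -0.848, 0.119]
wrist_force: [1.1, -2.2, 6.1]
width: 0.0137
```

```bash
python3 - <<'E'
from h import *
st(); im=snap('side','s13',(180,150,320,290),5)
E
```

```text
t 13.80 pos [579.3 289.  100.4] rpy [-3.141 -0.848  0.119] F [ 1.1 -2.2  6.1] w 13.7 q [ 0.53 -0.03  1.98 -0.69  0.49  2.49]
```

View pics/s13c.png

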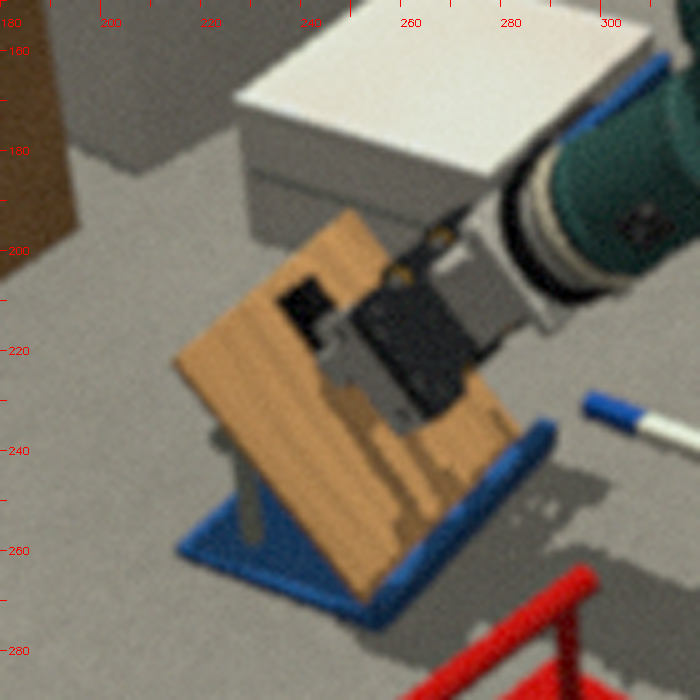

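Emit:
apply_moves:
  moves:
    - [[0, 0, 0], [0, 0, 0], 0.4]
    - [[0, 0, 0], [0, 0, 0], 0.4]
    - [[0, 0, 0], [0, 0, 0], 0.4]
    - [[0, 0, 0], [0, 0, 0], 0.4]
    - [[0, 0, 0], [0, 0, 0], 0.4]
    - [[0, 0, -1], [0, 0, 0], 0.4]
    - [[0, 0, -3], [0, 0, 0], 0.4]
    - [[0, 0, -6], [0, 0, 0], 0.4]
    - [[0, 0, -9], [0, 0, 0], 0.4]
    - [[0, 0, -12], [0, 0, 0], 0.4]

```text
time: 14.68
tool_pos: [0.4876, 0.2774, 0.1787]
ee_rot: [3.141, -0.844, 0.12]
wrist_force: [0.6, 0.1, -0.1]
width: 0.0374
```

```bash
python3 - <<'E'
from h import *
st(); im=snap('side','s14',(180,150,320,290),5); im=snap('scene','sc14'); crop(im,'sc14c',(320,90,420,220),5)
E
```

```text
t 14.68 pos [487.6 277.4 178.7] rpy [ 3.141 -0.844  0.12 ] F [ 0.6  0.1 -0.1] w 37.4 q [ 0.64 -0.32  2.04 -0.59  0.73  2.4 ]
```

View pics/s14c.png

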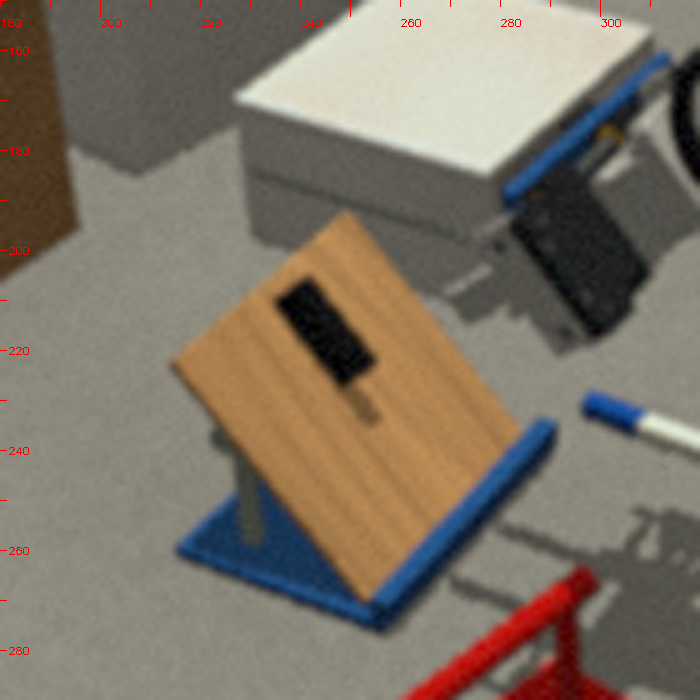

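View pics/sc14c.png

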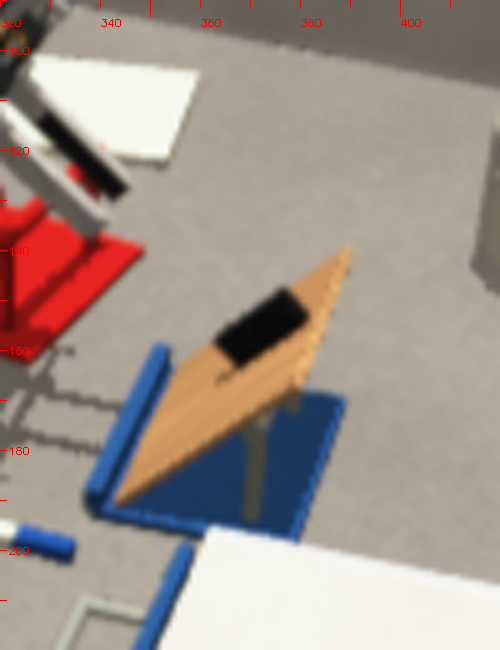

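```bash
python3 - <<'E'
from h import *
a=([.48,.15,.27],pose(.0,.8)); rel(*a); b=([.54,.0,.25],pose(0,1.69)); rel(*b,a)
print(onz('scene',286,178,0))
E
```

```text
shift cm [ 4.95 12.7  -7.52] turn [ 0.285 -0.821 -0.638] rows>= 8.6
shift cm [-6.58 14.75  2.  ] turn [ 0.   -0.   -0.89] rows>= 7.1
[0.32742876 0.20277314 0.        ]
```

Emit:
apply_moves:
  moves:
    - [[0, 0, -3], [0.03, -0.08, -0.06], 0.35]
    - [[0.5, 2, -6], [0.06, -0.18, -0.14], 0.35]
    - [[1.5, 4, -7.5], [0.09, -0.27, -0.21], 0.35]
    - [[2.5, 6, -7.5], [0.13, -0.37, -0.28], 0.35]
    - [[3.5, 8, -7.5], [0.16, -0.46, -0.35], 0.35]
    - [[4, 10, -7.5], [0.19, -0.55, -0.43], 0.35]
    - [[4.5, 11, -7.5], [0.22, -0.64, -0.5], 0.35]
    - [[5, 12, -7.5], [0.26, -0.74, -0.57], 0.35]
    - [[5, 12.7, -7.5], [0.285, -0.821, -0.638], 0.35]
    - [[5, 12.7, -7.5], [0.285, -0.821, -0.638], 0.35]

```text
time: 15.62
tool_pos: [0.4829, 0.1469, 0.2656]
ee_rot: [3.14, 0.003, 0.789]
wrist_force: [0.1, -0.4, 0.4]
width: 0.0331
```

```bash
python3 - <<'E'
from h import *
st(); b=([.54,.0,.25],pose(0,1.69)); rel(*b,)
E
```

```text
t 15.62 pos [482.9 146.9 265.6] rpy [3.14e+00 3.00e-03 7.89e-01] F [ 0.1 -0.4  0.4] w 33.1 q [ 0.18 -0.02  1.39 -0.    1.77  0.97]
shift cm [-6.4 14.4  1.6] turn [ 0.     0.004 -0.901] rows>= 7.2
```

Emit:
apply_moves:
  moves:
    - [[-1, 2, 0.3], [0, 0, -0.12], 0.3]
    - [[-2, 4, 0.5], [0, 0, -0.24], 0.3]
    - [[-3, 6, 0.8], [0, 0, -0.36], 0.3]
    - [[-4, 9, 1.1], [0, 0, -0.48], 0.3]
    - [[-5, 12, 1.4], [0, 0, -0.6], 0.3]
    - [[-6, 14, 1.6], [0, 0, -0.72], 0.3]
    - [[-6.6, 14.6, 1.6], [0, 0, -0.84], 0.3]
    - [[-6.6, 14.6, 1.6], [0, 0, -0.89], 0.3]
    - [[-6.6, 14.6, 1.6], [0, 0, -0.89], 0.3]
    - [[-6.6, 14.6, 1.6], [0, 0, -0.89], 0.3]

```text
time: 16.45
tool_pos: [0.5389, -0.0009, 0.2486]
ee_rot: [3.141, 0.001, 1.678]
wrist_force: [0.1, -0.7, 0.1]
width: 0.0277
```

```bash
python3 - <<'E'
from h import *
snap('wrist','x'); snap('wrist','x'); snap('wrist','x')
st(); C=cal('wrist'); im=snap('wrist','w15')
np.save('C15.npy',np.array([0]))
crop(im,'w15c',(200,60,440,260),3)
def f(u,v,z): return np.round(onz('wrist',u,v,z,C)*1000,1)
import pickle; pickle.dump(C,open('C.pkl','wb'))
E
```

```text
t 16.60 pos [ 5.388e+02 -2.000e-01  2.494e+02] rpy [3.14e+00 1.00e-03 1.68e+00] F [-0.3  0.5  0.2] w 28.2 q [-0.11  0.06  1.34 -0.    1.74 -0.21]
```

View pics/w15.png

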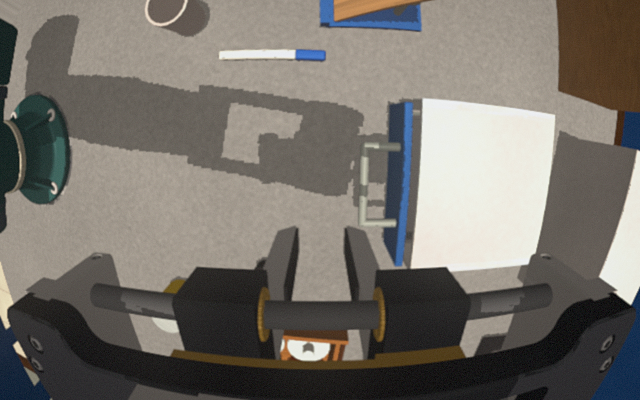

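```bash
python3 - <<'E'
from h import *
C=cal('wrist'); st(); im=cv2.imread('pics/w15.png'); crop(im,'w15c',(340,80,570,280),3)
E
```

```text
t 16.65 pos [ 5.387e+02 -1.000e-01  2.496e+02] rpy [3.139e+00 1.000e-03 1.680e+00] F [-0.   0.3  0.2] w 27.9 q [-0.11  0.06  1.34 -0.    1.74 -0.21]
```

View pics/w15c.png

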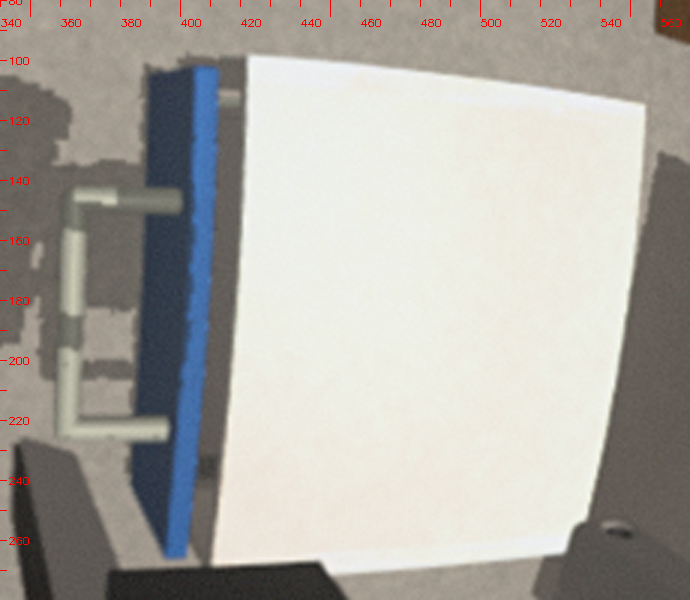

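```bash
python3 - <<'E'
from h import *
C=cal('wrist')
f=lambda u,v,z: np.round(onz('wrist',u,v,z,C)*1000,1)
a,b=f(365,145,.072),f(362.5,221.5,.072)
print('handle',a,b,(a+b)/2,np.linalg.norm(a-b),np.arctan2(b[0]-a[0],a[1]-b[1]))
a,b=f(422.3,98.3,.1),f(411,268.3,.1)
print('cab front',a,b,(a+b)/2,np.linalg.norm(a-b),np.arctan2(b[0]-a[0],a[1]-b[1])); print(f(555,114.3,.1))
for z in (.08,.085,.09,.095):
    a,b=f(404,103.3,z),f(395,265,z); print('panel',z,a,b,np.linalg.norm(a-b))
E
```

```text
handle [584.2  47.6  72. ] [593.9 -41.7  72. ] [589.05   2.95  72.  ] 89.82527483954614 0.10819841127777861
cab front [634.2 106.9 100. ] [656.  -84.9 100. ] [645.1  11.  100. ] 193.03491912086787 0.11317437832897466
[819.1 127.5 100. ]
panel 0.08 [620.3  99.9  80. ] [641.9 -91.6  80. ] 192.7143222492817
panel 0.085 [619.   99.5  85. ] [640.3 -89.2  85. ] 189.8983412249828
panel 0.09 [617.7  99.1  90. ] [638.6 -86.7  90. ] 186.97178931592865
panel 0.095 [616.3  98.7  95. ] [637.  -84.2  95. ] 184.06765060705263
```

```bash
python3 - <<'E'
from h import *
rel([.589,.003,.068],pose(0,1.68))
E
```

```text
shift cm [-0.21  4.99 18.17] turn [ 0.002  0.001 -0.   ] rows>= 4.5
```

Emit:
apply_moves:
  moves:
    - [[0, 2.5, 1], [0, 0, 0], 0.3]
    - [[-0.2, 5, 4], [0, 0, 0], 0.3]
    - [[-0.2, 5, 7.5], [0, 0, 0], 0.3]
    - [[-0.2, 5, 11], [0, 0, 0], 0.3]
    - [[-0.2, 5, 14], [0, 0, 0], 0.3]
    - [[-0.2, 5, 16.5], [0, 0, 0], 0.3]
    - [[-0.2, 5, 18.1], [0, 0, 0], 0.3]
    - [[-0.2, 5, 18.1], [0, 0, 0], 0.3]
    - [[-0.2, 5, 18.1], [0, 0, 0], 0.0]
    - [[-0.2, 5, 18.1], [0, 0, 0], 0.0]

```text
time: 17.48
tool_pos: [0.5902, 0.0029, 0.0706]
ee_rot: [3.136, 0.002, 1.68]
wrist_force: [-0.2, 0.2, 0.6]
width: 0.0181
```

Emit:
apply_moves:
  moves:
    - [[0, 0, 0], [0, 0, 0], 0.0]
    - [[0, 0, 0], [0, 0, 0], 0.0]
    - [[0, 0, 0], [0, 0, 0], 0.0]
    - [[0, 0, 0], [0, 0, 0], 0.0]
    - [[0, 0, 0], [0, 0, 0], 0.0]
    - [[0, 0, 0], [0, 0, 0], 0.0]
    - [[0, 0, 0], [0, 0, 0], 0.0]
    - [[0, 0, 0], [0, 0, 0], 0.0]
    - [[0, 0, 0], [0, 0, 0], 0.0]
    - [[0, 0, 0], [0, 0, 0], 0.0]

```text
time: 18.32
tool_pos: [0.5902, 0.0028, 0.0709]
ee_rot: [3.136, 0.002, 1.68]
wrist_force: [-1.7, 0.1, 6.3]
width: 0.009
```

```bash
python3 - <<'E'
from h import *
st(); im=snap('wrist','w16')
E
```

```text
t 18.32 pos [590.2   2.8  70.9] rpy [3.136e+00 2.000e-03 1.680e+00] F [-1.7  0.1  6.3] w 9.0 q [-0.09  0.24  1.49 -0.    1.4  -0.2 ]
```

View pics/w16.png

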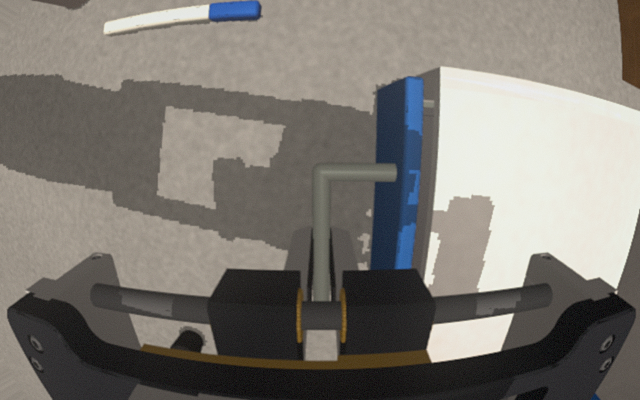

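Emit:
apply_moves:
  moves:
    - [[0, -1.5, 0], [0, 0, 0], 0.0]
    - [[0, -3, 0], [0, 0, 0], 0.0]
    - [[0, -4.5, 0], [0, 0, 0], 0.0]
    - [[0, -6, 0], [0, 0, 0], 0.0]
    - [[0, -7.5, 0], [0, 0, 0], 0.0]
    - [[0, -9, 0], [0, 0, 0], 0.0]
    - [[0, -10.5, 0], [0, 0, 0], 0.0]
    - [[0, -12, 0], [0, 0, 0], 0.0]
    - [[0, -13.5, 0], [0, 0, 0], 0.0]
    - [[0, -13.5, 0], [0, 0, 0], 0.0]

```text
time: 19.2
tool_pos: [0.4547, -0.0119, 0.0709]
ee_rot: [3.136, 0.002, 1.68]
wrist_force: [-1.4, 2.3, 6.7]
width: 0.0093
```

Emit:
apply_moves:
  moves:
    - [[0, -0.2, 0], [0, 0, 0], 0.0]
    - [[0, -0.4, 0], [0, 0, 0], 0.0]
    - [[0, -0.6, 0], [0, 0, 0], 0.0]
    - [[0, -0.8, 0], [0, 0, 0], 0.0]
    - [[0, -1, 0], [0, 0, 0], 0.0]
    - [[0, -1, 0], [0, 0, 0], 0.0]
    - [[0, -1, 0], [0, 0, 0], 0.0]
    - [[0, -1, 0], [0, 0, 0], 0.0]
    - [[0, -1, 0], [0, 0, 0], 0.0]
    - [[0, -1, 0], [0, 0, 0], 0.0]

```text
time: 20.03
tool_pos: [0.4471, -0.0127, 0.0709]
ee_rot: [3.133, 0.001, 1.68]
wrist_force: [-0.2, 2.3, 6.3]
width: 0.0092
```

```bash
python3 - <<'E'
from h import *
st(); im=snap('wrist','w17')
E
```

```text
t 20.03 pos [447.1 -12.7  70.9] rpy [3.133e+00 1.000e-03 1.680e+00] F [-0.2  2.3  6.3] w 9.2 q [-0.16 -0.07  1.83  0.    1.37 -0.27]
```

View pics/w17.png

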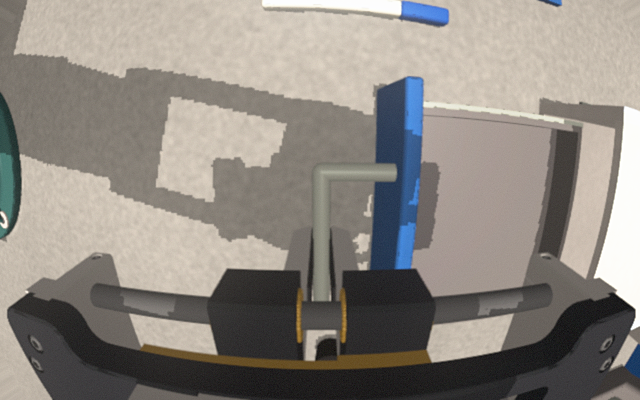

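Emit:
apply_moves:
  moves:
    - [[0, -0.2, 0], [0, 0, 0], 0.0]
    - [[0, -0.4, 0], [0, 0, 0], 0.0]
    - [[0, -0.6, 0], [0, 0, 0], 0.0]
    - [[0, -0.6, 0], [0, 0, 0], 0.0]
    - [[0, -0.6, 0], [0, 0, 0], 0.0]
    - [[0, -0.6, 0], [0, 0, 0], 0.0]
    - [[0, -0.6, 0], [0, 0, 0], 0.0]
    - [[0, -0.6, 0], [0, 0, 0], 0.0]
    - [[0, -0.6, 0], [0, 0, 0], 0.0]
    - [[0, -0.6, 0], [0, 0, 0], 0.0]

```text
time: 20.92
tool_pos: [0.4412, -0.0133, 0.0708]
ee_rot: [3.133, 0.001, 1.68]
wrist_force: [0.4, 2.1, 6.7]
width: 0.009
```

Emit:
apply_moves:
  moves:
    - [[0, -0.2, 0], [0, 0, 0], 0.0]
    - [[0, -0.4, 0], [0, 0, 0], 0.0]
    - [[0, -0.6, 0], [0, 0, 0], 0.0]
    - [[0, -0.6, 0], [0, 0, 0], 0.0]
    - [[0, -0.6, 0], [0, 0, 0], 0.0]
    - [[0, -0.6, 0], [0, 0, 0], 0.0]
    - [[0, -0.6, 0], [0, 0, 0], 0.0]
    - [[0, -0.6, 0], [0, 0, 0], 0.0]
    - [[0, -0.6, 0], [0, 0, 0], 0.0]
    - [[0, -0.6, 0], [0, 0, 0], 0.0]

```text
time: 21.75
tool_pos: [0.4369, -0.0138, 0.0709]
ee_rot: [3.129, 0.001, 1.68]
wrist_force: [5.3, 3.3, 3.4]
width: 0.0092
```

Emit:
apply_moves:
  moves:
    - [[0, -0.2, 0], [0, 0, 0], 0.0]
    - [[0, -0.3, 0], [0, 0, 0], 0.0]
    - [[0, -0.3, 0], [0, 0, 0], 0.0]
    - [[0, -0.3, 0], [0, 0, 0], 0.0]
    - [[0, -0.3, 0], [0, 0, 0], 0.0]
    - [[0, -0.3, 0], [0, 0, 0], 0.0]
    - [[0, -0.3, 0], [0, 0, 0], 0.0]
    - [[0, -0.3, 0], [0, 0, 0], 0.0]
    - [[0, -0.3, 0], [0, 0, 0], 0.0]
    - [[0, -0.3, 0], [0, 0, 0], 0.0]

```text
time: 22.58
tool_pos: [0.4368, -0.0138, 0.0709]
ee_rot: [3.122, 0.001, 1.68]
wrist_force: [13.1, 3.7, -3.1]
width: 0.0091
```

Emit:
apply_moves:
  moves:
    - [[0, -0.1, 0], [0, 0, 0], 0.3]
    - [[0, -0.1, 0], [0, 0, 0], 0.3]
    - [[0, 0, 0], [0, 0, 0], 0.3]
    - [[0, 0, -2], [0, 0, 0], 0.3]
    - [[0, 0, -5], [0, 0, 0], 0.3]
    - [[0, 0, -9], [0, 0, 0], 0.3]
    - [[0, 0, -13], [0, 0, 0.1], 0.3]
    - [[0, 0, -17], [0, 0, 0.22], 0.3]
    - [[0, 0, -20], [0, 0, 0.34], 0.3]
    - [[0, 0, -20], [0, 0, 0.46], 0.3]

```text
time: 23.42
tool_pos: [0.4319, -0.0151, 0.2761]
ee_rot: [3.126, -0.002, 1.214]
wrist_force: [-0.4, 0.1, 0.6]
width: 0.0283
```

Emit:
apply_moves:
  moves:
    - [[0, 0, 0], [0, 0, 0.12], 0.3]
    - [[0, 0, 0], [0, 0, 0.24], 0.3]
    - [[0, 0, 0], [0, 0, 0.36], 0.3]
    - [[0, 0, 0], [0, 0, 0.48], 0.3]
    - [[0, 0, 0], [0, 0, 0.6], 0.3]
    - [[0, 0, 0], [0, 0, 0.72], 0.3]
    - [[0, 0, 0], [0, 0, 0.84], 0.3]
    - [[0, 0, 0], [0, 0, 0.96], 0.3]
    - [[0, 0, 0], [0, 0, 1.08], 0.3]
    - [[0, 0, 0], [0, 0, 1.11], 0.3]

```text
time: 24.25
tool_pos: [0.4291, -0.0147, 0.2679]
ee_rot: [3.14, -0.001, 0.105]
wrist_force: [0.3, -0.3, 0.2]
width: 0.0282
```

```bash
python3 - <<'E'
from h import *
for i in range(4): optics.snapshot('wrist')
st(); C=cal('wrist'); im=snap('wrist','w18'); import pickle; pickle.dump(C,open('C.pkl','wb')); st()
snap('scene','sc18')
E
```

```text
t 24.45 pos [429.3 -14.6 268.1] rpy [ 3.14e+00 -1.00e-03  1.11e-01] F [-0.3  0.4 -0. ] w 28.4 q [-0.17 -0.19  1.54 -0.    1.79  1.29]
t 24.50 pos [429.4 -14.6 268.2] rpy [ 3.14e+00 -2.00e-03  1.11e-01] F [0.2 0.2 0.2] w 28.3 q [-0.17 -0.19  1.54 -0.    1.79  1.29]
```

View pics/w18.png

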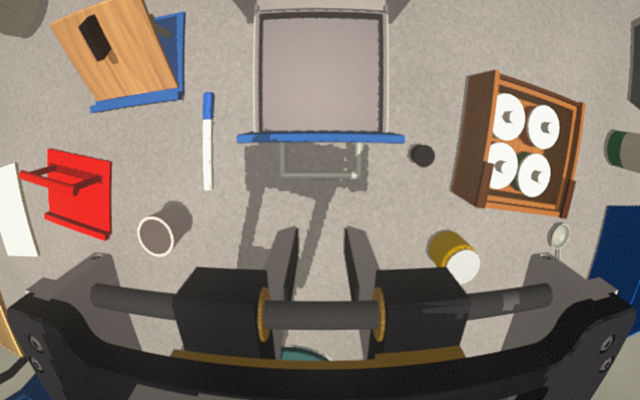

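View pics/sc18.png

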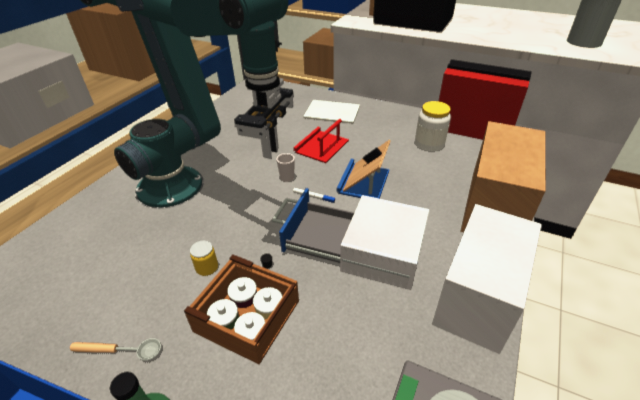

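```bash
python3 - <<'E'
from h import *
im=cv2.imread('pics/w18.png'); crop(im,'w18c',(225,0,415,190),4); crop(im,'w18d',(40,0,200,120),4)
E
```

```text
(no output)
```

View pics/w18c.png

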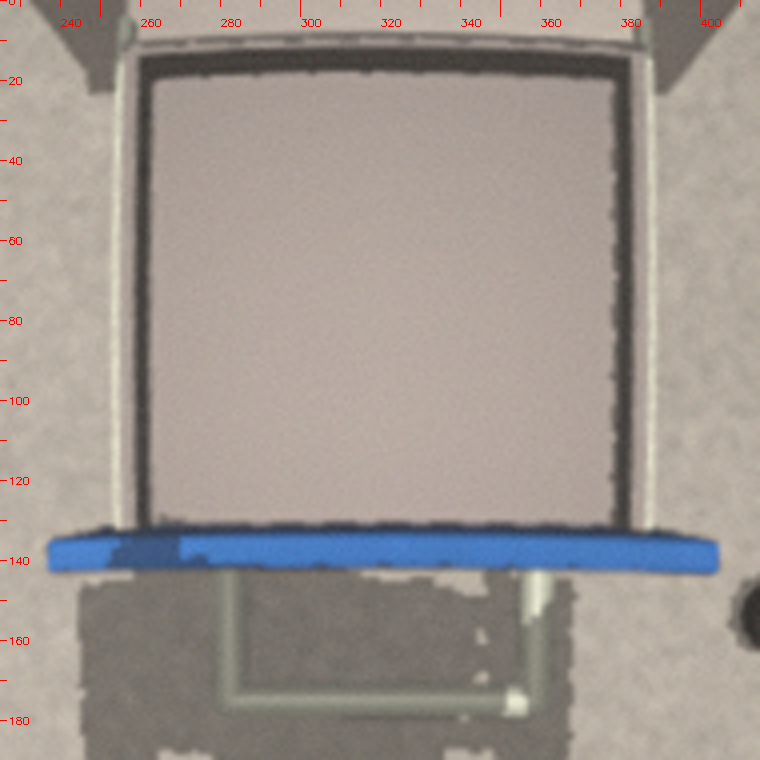

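View pics/w18d.png

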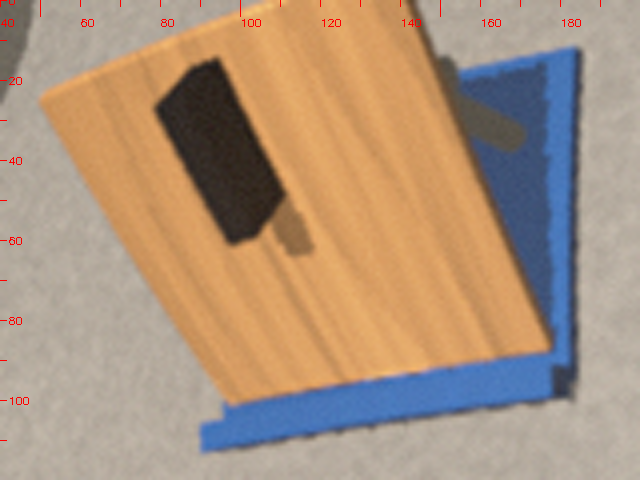

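```bash
python3 - <<'E'
from h import *
import pickle; C=pickle.load(open('C.pkl','rb'))
f=lambda u,v,z: onz('wrist',u,v,z,C)*1000
for z in (.01,.015,.02,.025):
    a,b=f(262,100,z),f(378.7,100,z); print(z,np.linalg.norm(a-b),np.round((a+b)/2,1), 'walltop',np.linalg.norm(f(260,100,z+.028)-f(382.5,100,z+.028)))
    print('  back',np.round((f(262,19.5,z)+f(378,19.5,z))/2,1), 'backtop',np.round((f(260,14,z+.028)+f(382.5,14,z+.028))/2,1))
    a,b=f(237,142,z+.071),f(404.5,143,z+.071); print('  panel front top',np.round((a+b)/2,1),np.linalg.norm(a-b),np.arctan2(b[0]-a[0],a[1]-b[1]))
a,b=f(281,175,.072),f(360,175,.072);print('handle',a,b,(a+b)/2,np.arctan2(b[0]-a[0],a[1]-b[1]))
E
```

```text
0.01 159.07978468136105 [530.1  -4.5  10. ] walltop 156.1356647532149
  back [645.6   8.8  10. ] backtop [644.6   7.   38. ]
  panel front top [477.9 -10.8  81. ] 194.96164682687152 0.10372036662583974
0.015 157.20244717351352 [529.8  -4.5  15. ] walltop 154.16268325511209
  back [643.9   8.6  15. ] backtop [642.9   6.8  43. ]
  panel front top [478.3 -10.7  86. ] 192.19768056986914 0.10372036662583979
0.02 155.325109665666 [529.5  -4.5  20. ] walltop 152.18970175700923
  back [642.2   8.4  20. ] backtop [641.1   6.6  48. ]
  panel front top [478.7 -10.7  91. ] 189.43371431286675 0.10372036662583986
0.025 153.4477721578185 [529.2  -4.6  25. ] walltop 150.21672025890635
  back [640.6   8.2  25. ] backtop [639.3   6.4  53. ]
  panel front top [479.  -10.6  96. ] 186.66974805586437 0.10372036662583993
handle [432.1562444  31.9382129  72.       ] [442.47043888 -61.76813131  72.        ] [437.31334164 -14.91495921  72.        ] 0.10962802688658627
```

```bash
python3 - <<'E'
from h import *
rel([.435,-.313,.27],pose(0,.108))
E
```

```text
shift cm [-2.73 29.72 -0.14] turn [ 0.001 -0.002  0.002] rows>= 7.2
```

Emit:
apply_moves:
  moves:
    - [[-0.4, 4.1, -0.1], [0, 0, 0], 0.38]
    - [[-0.8, 8.2, -0.1], [0, 0, 0], 0.38]
    - [[-1.2, 12.3, -0.1], [0, 0, 0], 0.38]
    - [[-1.6, 16.4, -0.1], [0, 0, 0], 0.38]
    - [[-1.9, 20.5, -0.1], [0, 0, 0], 0.38]
    - [[-2.3, 24.6, -0.1], [0, 0, 0], 0.38]
    - [[-2.6, 28, -0.1], [0, 0, 0], 0.38]
    - [[-2.7, 29.7, -0.1], [0, 0, 0], 0.38]
    - [[-2.7, 29.7, -0.1], [0, 0, 0], 0.38]
    - [[-2.7, 29.7, -0.1], [0, 0, 0], 0.38]

```text
time: 25.38
tool_pos: [0.4352, -0.3126, 0.2693]
ee_rot: [-3.141, -0.002, 0.109]
wrist_force: [-0.6, -0.5, 0.5]
width: 0.0356
```

```bash
python3 - <<'E'
from h import *
for i in range(3): optics.snapshot('wrist')
st(); C=cal('wrist'); im=snap('wrist','w19'); import pickle; pickle.dump(C,open('C.pkl','wb')); st()
crop(im,'w19c',(220,80,420,250),4)
E
```

```text
t 25.53 pos [ 435.6 -311.1  270.3] rpy [ 3.14e+00 -3.00e-03  1.12e-01] F [ 0.2 -0.5 -0.5] w 35.4 q [-0.73  0.05  1.31  0.    1.78  0.73]
t 25.58 pos [ 435.7 -311.1  270.4] rpy [ 3.14e+00 -3.00e-03  1.12e-01] F [-0.5  0.8  0.1] w 35.9 q [-0.73  0.05  1.31  0.    1.78  0.73]
```

View pics/w19c.png

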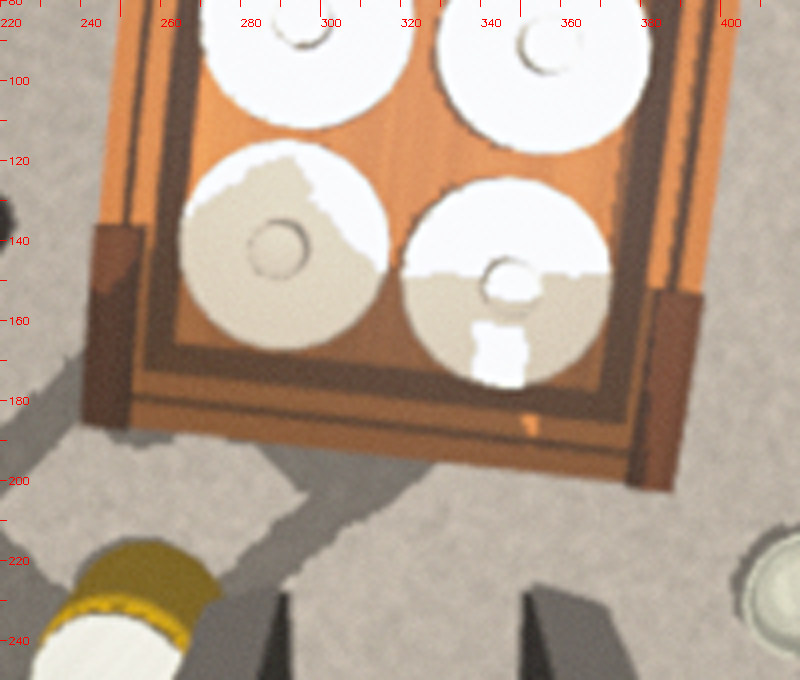

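```bash
python3 - <<'E'
from h import *
im=cv2.imread('pics/w19.png'); crop(im,'w19d',(220,20,420,200),4)
import pickle; C=pickle.load(open('C.pkl','rb'))
g=cv2.cvtColor(im,cv2.COLOR_BGR2HSV)
m=((g[...,1]<60)&(g[...,2]>150)).astype(np.uint8)*255
roi=np.zeros_like(m); roi[30:200,240:400]=m[30:200,240:400]
m=cv2.morphologyEx(roi,cv2.MORPH_OPEN,np.ones((7,7)))
cs,_=cv2.findContours(m,cv2.RETR_EXTERNAL,cv2.CHAIN_APPROX_NONE)
for c in cs:
    if cv2.contourArea(c)<800: continue
    (u,v),(a,b),_=cv2.fitEllipse(c); print('px',round(u,1),round(v,1),round(a,1),round(b,1),np.round(onz('wrist',u,v,.0415,C)*1000,1))
E
```

```text
px 346.1 150.0 51.4 51.7 [ 473.9 -340.9   41.5]
px 290.6 140.6 51.3 51.7 [ 478.  -269.1   41.5]
px 355.4 91.8 51.5 53.2 [ 549.4 -343.8   41.5]
px 296.2 85.5 51.5 52.8 [ 549.  -268.9   41.5]
px 379.9 40.3 19.4 215.5 [ 622.1 -367.5   41.5]
```

View pics/w19d.png

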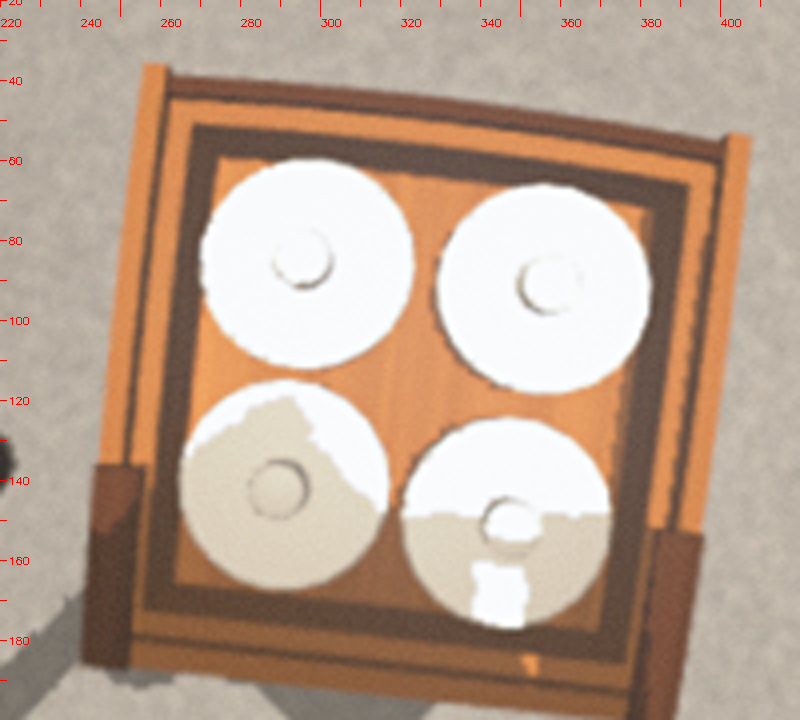

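```bash
cat >> h.py <<'E'
YAW=.108
TF=np.array([.5655,-.001])
def tray(x,y):
    c,s=np.cos(YAW),np.sin(YAW); return [TF[0]+c*x-s*y,TF[1]+s*x+c*y]
def jars(name):
    im=snap('wrist',name); 
def findjars(name):
    st(); C=cal('wrist'); im=snap('wrist',name)
    g=cv2.cvtColor(im,cv2.COLOR_BGR2HSV)
    m=((g[...,1]<60)&(g[...,2]>150)).astype(np.uint8)*255
    m[260:]=0
    m=cv2.morphologyEx(m,cv2.MORPH_OPEN,np.ones((7,7)))
    cs,_=cv2.findContours(m,cv2.RETR_EXTERNAL,cv2.CHAIN_APPROX_NONE)
    for c in cs:
        if not 800<cv2.contourArea(c)<6000: continue
        (u,v),(a,b),_=cv2.fitEllipse(c)
        if b/a>1.4: continue
        print('px',round(u,1),round(v,1),round(a,1),round(b,1),np.round(onz('wrist',u,v,.0415,C)*1000,1))
E
python3 - <<'E'
from h import *
rel([.549,-.269,.060],pose(0,YAW))
print([np.round(tray(x,y),4) for x in(.038,-.038) for y in (.038,-.038)])
E
```

```text
shift cm [11.67 -2.94 21.07] turn [ 0.001 -0.003  0.004] rows>= 5.8
[array([0.5992, 0.0409]), array([ 0.6074, -0.0347]), array([0.5236, 0.0327]), array([ 0.5318, -0.0429])]
```

Emit:
apply_moves:
  moves:
    - [[3.5, -0.9, 0], [0, 0, 0], 0.38]
    - [[7, -1.8, 1], [0, 0, 0], 0.38]
    - [[10, -2.5, 4], [0, 0, 0], 0.38]
    - [[11.7, -2.9, 8], [0, 0, 0], 0.38]
    - [[11.7, -2.9, 12], [0, 0, 0], 0.38]
    - [[11.7, -2.9, 15], [0, 0, 0], 0.38]
    - [[11.7, -2.9, 15], [0, 0, 0], 0.38]
    - [[11.7, -2.9, 15], [0, 0, 0], 0.38]
    - [[11.7, -2.9, 15], [0, 0, 0], 0.38]
    - [[11.7, -2.9, 15], [0, 0, 0], 0.38]

```text
time: 26.42
tool_pos: [0.5506, -0.272, 0.1244]
ee_rot: [3.136, -0.008, 0.11]
wrist_force: [-0.0, -0.1, 0.4]
width: 0.0361
```

```bash
python3 - <<'E'
from h import *
st(); snap('wrist','w20'); rel([.549,-.269,.060],pose(0,YAW))
E
```

```text
t 26.42 pos [ 550.6 -272.   124.4] rpy [ 3.136 -0.008  0.11 ] F [-0.  -0.1  0.4] w 36.1 q [-0.55  0.26  1.36  0.    1.51  0.91]
shift cm [-0.16 -0.37  6.43] turn [ 0.006 -0.008  0.002] rows>= 1.5
```

View pics/w20.png

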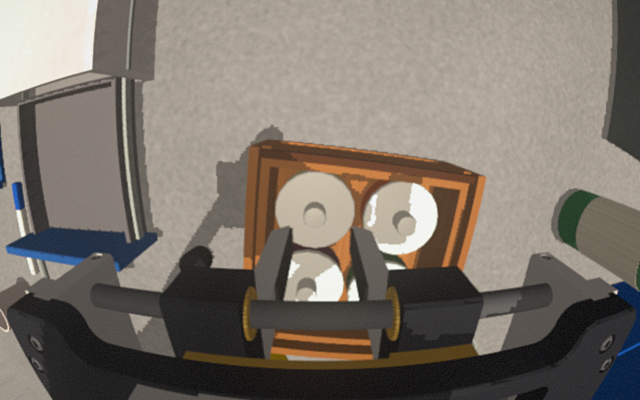

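```bash
python3 - <<'E'
from h import *
C=cal('wrist'); print(onz('wrist',314.5,214.,.0615,C))
for i in range(2):print(np.round(optics.get_calibration('wrist')['tvec'],4))
st()
E
```

```text
[ 0.5525903  -0.26877535  0.0615    ]
[-0.3327  0.5011  0.4271]
[-0.3327  0.5011  0.4271]
t 26.47 pos [ 550.5 -272.2  124.3] rpy [ 3.136 -0.008  0.11 ] F [0.9 0.5 0. ] w 35.8 q [-0.55  0.26  1.36  0.    1.51  0.91]
```

Emit:
apply_moves:
  moves:
    - [[0, -0.3, 2], [0, 0, 0], 0.38]
    - [[0, -0.3, 4], [0, 0, 0], 0.38]
    - [[0, -0.3, 5.5], [0, 0, 0], 0.38]
    - [[0, -0.3, 6.4], [0, 0, 0], 0.38]
    - [[0, -0.3, 6.4], [0, 0, 0], 0.38]
    - [[0, -0.3, 6.4], [0, 0, 0], 0.0]
    - [[0, -0.3, 6.4], [0, 0, 0], 0.0]
    - [[0, -0.3, 6.4], [0, 0, 0], 0.0]
    - [[0, -0.3, 6.4], [0, 0, 0], 0.0]
    - [[0, -0.3, 6.4], [0, 0, 0], 0.0]

```text
time: 27.3
tool_pos: [0.5494, -0.2686, 0.0576]
ee_rot: [3.139, -0.004, 0.11]
wrist_force: [-0.1, 1.0, 3.9]
width: 0.0175
```

Emit:
apply_moves:
  moves:
    - [[0, 0, 0], [0, 0, 0], 0.0]
    - [[0, 0, -1], [0, 0, 0], 0.0]
    - [[0, 0, -3], [0, 0, 0], 0.0]
    - [[0, 0, -5], [0, 0, 0], 0.0]
    - [[0, 0, -8], [0, 0, 0], 0.0]
    - [[0, 0, -11], [0, 0, 0], 0.0]
    - [[0, 0, -13], [0, 0, 0], 0.0]
    - [[0, 0, -13], [0, 0, 0], 0.0]
    - [[0, 0, -13], [0, 0, 0], 0.0]
    - [[0, 0, -13], [0, 0, 0], 0.0]

```text
time: 28.13
tool_pos: [0.5474, -0.2676, 0.1838]
ee_rot: [-3.141, 0.001, 0.11]
wrist_force: [-0.0, -0.1, -0.8]
width: 0.0171
```

```bash
python3 - <<'E'
from h import *
st(); snap('wrist','w21'); rel([*tray(.038,.038),.185],pose(0,YAW)) 
E
```

```text
t 28.13 pos [ 547.4 -267.6  183.8] rpy [-3.141e+00  1.000e-03  1.100e-01] F [-0.  -0.1 -0.8] w 17.1 q [-0.55  0.23  1.28  0.    1.63  0.91]
shift cm [  8.55 -30.08  -0.15] turn [-0.002  0.002  0.002] rows>= 7.5
```

View pics/w21.png

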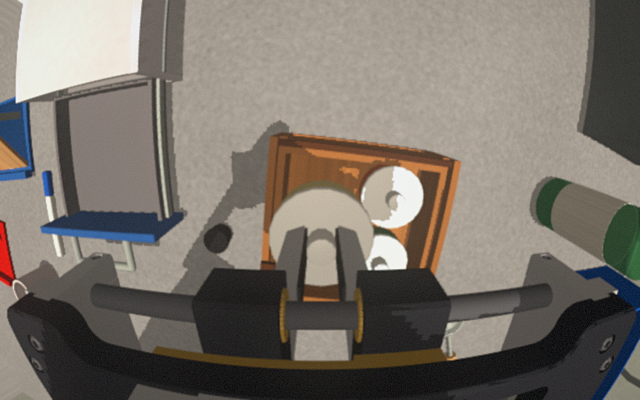

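Emit:
apply_moves:
  moves:
    - [[1, -3.5, -0.1], [0, 0, 0], 0.0]
    - [[2, -7, -0.1], [0, 0, 0], 0.0]
    - [[3, -10.5, -0.1], [0, 0, 0], 0.0]
    - [[4, -14, -0.1], [0, 0, 0], 0.0]
    - [[5, -17.5, -0.1], [0, 0, 0], 0.0]
    - [[6, -21, -0.1], [0, 0, 0], 0.0]
    - [[7, -24.5, -0.1], [0, 0, 0], 0.0]
    - [[8, -28, -0.1], [0, 0, 0], 0.0]
    - [[8.5, -30.1, -0.1], [0, 0, 0], 0.0]
    - [[8.5, -30.1, -0.1], [0, 0, 0], 0.0]

```text
time: 29.02
tool_pos: [0.5987, 0.0452, 0.1838]
ee_rot: [-3.14, 0.002, 0.116]
wrist_force: [0.4, 0.4, -1.5]
width: 0.0174
```

Emit:
apply_moves:
  moves:
    - [[0, 0, 0], [0, 0, 0], 0.0]
    - [[0, 0, 0], [0, 0, 0], 0.0]
    - [[0, 0, 2], [0, 0, 0], 0.0]
    - [[0, 0, 4], [0, 0, 0], 0.0]
    - [[0, 0, 6], [0, 0, 0], 0.0]
    - [[0, 0, 7], [0, 0, 0], 0.0]
    - [[0, 0, 7], [0, 0, 0], 0.0]
    - [[0, 0, 7], [0, 0, 0], 0.0]
    - [[0, 0, 7], [0, 0, 0], 0.0]
    - [[0, 0, 7], [0, 0, 0], 0.0]

```text
time: 29.85
tool_pos: [0.601, 0.0399, 0.1187]
ee_rot: [3.14, -0.005, 0.109]
wrist_force: [0.3, -0.1, -0.2]
width: 0.0172
```

```bash
python3 - <<'E'
from h import *
st(); snap('wrist','w22'); rel([*tray(.038,.038),.064],pose(0,YAW)) 
E
```

```text
t 29.85 pos [601.   39.9 118.7] rpy [ 3.14  -0.005  0.109] F [ 0.3 -0.1 -0.2] w 17.2 q [-0.03  0.24  1.4  -0.    1.5   1.43]
shift cm [-0.2  -0.11  5.47] turn [ 0.002 -0.005  0.002] rows>= 1.3
```

View pics/w22.png

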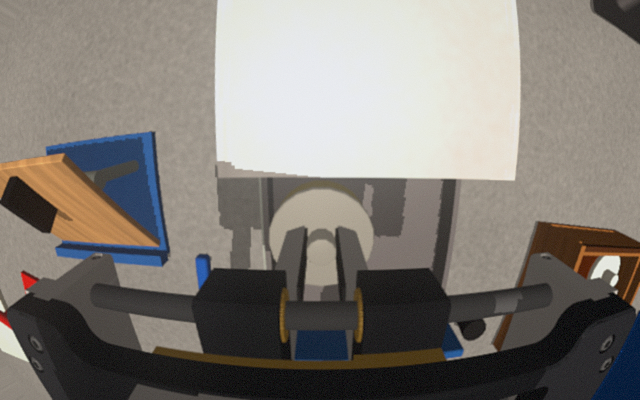

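Emit:
apply_moves:
  moves:
    - [[-0.25, -0.1, 1.5], [0, 0, 0], 0.0]
    - [[-0.25, -0.1, 3], [0, 0, 0], 0.0]
    - [[-0.25, -0.1, 4.5], [0, 0, 0], 0.0]
    - [[-0.25, -0.1, 5.2], [0, 0, 0], 0.0]
    - [[-0.25, -0.1, 5.4], [0, 0, 0], 0.0]
    - [[-0.25, -0.1, 5.5], [0, 0, 0], 0.0]
    - [[-0.25, -0.1, 5.5], [0, 0, 0], 0.0]
    - [[-0.25, -0.1, 5.5], [0, 0, 0], 0.0]
    - [[-0.25, -0.1, 5.5], [0, 0, 0], 0.0]
    - [[-0.25, -0.1, 5.5], [0, 0, 0], 0.0]

```text
time: 30.73
tool_pos: [0.6, 0.0413, 0.0664]
ee_rot: [3.14, -0.01, 0.11]
wrist_force: [-0.8, 0.6, 7.7]
width: 0.0171
```

```bash
python3 - <<'E'
from h import *
st(); snap('wrist','w23')
E
```

```text
t 30.73 pos [600.   41.3  66.4] rpy [ 3.14 -0.01  0.11] F [-0.8  0.6  7.7] w 17.1 q [-0.03  0.27  1.47 -0.    1.39  1.44]
```

View pics/w23.png

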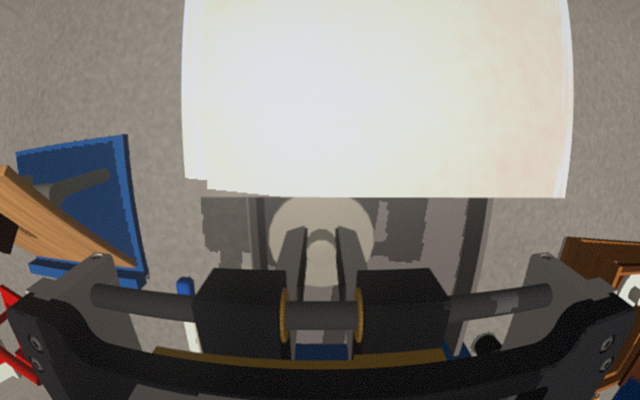

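Emit:
apply_moves:
  moves:
    - [[0, 0, -0.1], [0, 0, 0], 0.3]
    - [[0, 0, -0.1], [0, 0, 0], 0.35]
    - [[0, 0, -0.1], [0, 0, 0], 0.38]
    - [[0, 0, -0.1], [0, 0, 0], 0.38]
    - [[0, 0, -1], [0, 0, 0], 0.38]
    - [[0, 0, -3], [0, 0, 0], 0.38]
    - [[0, 0, -6], [0, 0, 0], 0.38]
    - [[0, 0, -10], [0, 0, 0], 0.38]
    - [[0, 0, -14], [0, 0, 0], 0.38]
    - [[0, 0, -17], [0, 0, 0], 0.38]

```text
time: 31.62
tool_pos: [0.5974, 0.0414, 0.2359]
ee_rot: [3.14, -0.006, 0.11]
wrist_force: [0.1, -0.8, -0.1]
width: 0.0357
```

```bash
python3 - <<'E'
from h import *
st(); snap('wrist','w24'); rel([.435,-.313,.24],pose(0,YAW))
E
```

```text
t 31.62 pos [597.4  41.4 235.9] rpy [ 3.14  -0.006  0.11 ] F [ 0.1 -0.8 -0.1] w 35.7 q [-0.03  0.19  1.22 -0.    1.72  1.44]
shift cm [-20.29  33.41   0.05] turn [ 0.003 -0.018  0.002] rows>= 9.4
```

View pics/w24.png

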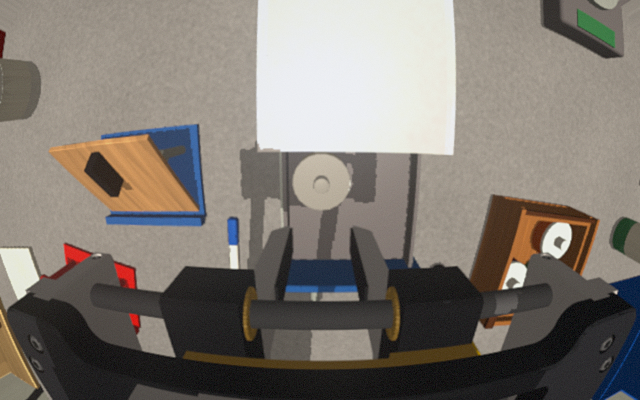

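Emit:
apply_moves:
  moves:
    - [[-2.1, 3.4, 0], [0, 0, 0], 0.38]
    - [[-4.2, 6.9, 0], [0, 0, 0], 0.38]
    - [[-6.3, 10.4, 0], [0, -0.005, 0], 0.38]
    - [[-8.4, 13.9, 0], [0, -0.01, 0], 0.38]
    - [[-10.5, 17.4, 0], [0, -0.01, 0], 0.38]
    - [[-12.6, 20.9, 0], [0, -0.01, 0], 0.38]
    - [[-14.7, 24.4, 0], [0, -0.01, 0], 0.38]
    - [[-16.8, 27.9, 0], [0, -0.01, 0], 0.38]
    - [[-18.9, 31.2, 0], [0, -0.01, 0], 0.38]
    - [[-20.3, 33.4, 0], [0, -0.01, 0], 0.38]

```text
time: 32.5
tool_pos: [0.43, -0.3157, 0.2317]
ee_rot: [3.14, 0.008, 0.107]
wrist_force: [-0.5, 0.4, -0.1]
width: 0.0356
```

```bash
python3 - <<'E'
from h import *
for i in range(4): optics.snapshot('wrist')
findjars('w25')
rel([.5494,-.3438,.06],pose(0,YAW))
E
```

```text
t 32.70 pos [ 431.7 -313.   231.6] rpy [-3.142  0.007  0.109] F [ 0.7 -0.2 -0.2] w 35.4 q [-0.73  0.05  1.38 -0.01  1.71  0.73]
px 347.7 148.2 57.2 57.4 [ 473.8 -340.9   41.5]
px 286.2 138.0 56.8 57.4 [ 478.  -269.4   41.5]
px 357.9 83.7 57.2 58.9 [ 549.2 -343.8   41.5]
shift cm [11.43  4.41 17.09] turn [0.    0.007 0.002] rows>= 5.0
```

View pics/w25.png

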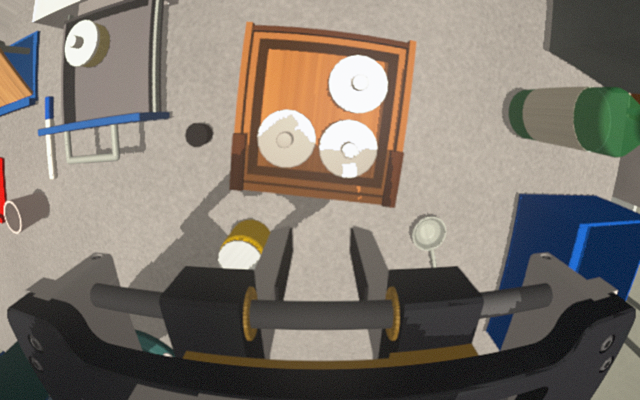

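Emit:
apply_moves:
  moves:
    - [[3.5, 1.4, 0], [0, 0, 0], 0.38]
    - [[7, 2.7, 1], [0, 0.007, 0], 0.38]
    - [[10, 3.9, 4], [0, 0.007, 0], 0.38]
    - [[11.4, 4.4, 8], [0, 0.007, 0], 0.38]
    - [[11.4, 4.4, 11], [0, 0.007, 0], 0.38]
    - [[11.4, 4.4, 11], [0, 0.007, 0], 0.38]
    - [[11.4, 4.4, 11], [0, 0.007, 0], 0.38]
    - [[11.4, 4.4, 11], [0, 0.007, 0], 0.38]
    - [[11.4, 4.4, 11], [0, 0.007, 0], 0.38]
    - [[11.4, 4.4, 11], [0, 0.007, 0], 0.38]

```text
time: 33.58
tool_pos: [0.5505, -0.3453, 0.1251]
ee_rot: [3.136, -0.004, 0.11]
wrist_force: [-0.1, 0.4, 1.3]
width: 0.0358
```

```bash
python3 - <<'E'
from h import *
rel([.5494,-.3438,.06],pose(0,YAW)); findjars('w26');print(proj('wrist',[.5494,-.3438,.0415]))
E
```

```text
shift cm [-0.12 -0.2   6.51] turn [ 0.006 -0.004  0.002] rows>= 1.6
t 33.58 pos [ 550.5 -345.3  125.1] rpy [ 3.136 -0.004  0.11 ] F [-0.1  0.4  1.3] w 35.8 q [-0.65  0.34  1.26 -0.    1.54  0.81]
px 317.5 208.1 74.0 77.6 [ 551.2 -344.3   41.5]
(np.float64(316.75853137271156), np.float64(209.88825325452214))
```

Emit:
apply_moves:
  moves:
    - [[0, -0.15, 2], [0, 0, 0], 0.38]
    - [[0, -0.15, 4], [0, 0, 0], 0.38]
    - [[0, -0.15, 5.5], [0, 0, 0], 0.38]
    - [[0, -0.15, 6.5], [0, 0, 0], 0.38]
    - [[0, -0.15, 6.5], [0, 0, 0], 0.38]
    - [[0, -0.15, 6.5], [0, 0, 0], 0.0]
    - [[0, -0.15, 6.5], [0, 0, 0], 0.0]
    - [[0, -0.15, 6.5], [0, 0, 0], 0.0]
    - [[0, -0.15, 6.5], [0, 0, 0], 0.0]
    - [[0, -0.15, 6.5], [0, 0, 0], 0.0]

```text
time: 34.47
tool_pos: [0.5494, -0.3434, 0.057]
ee_rot: [3.139, -0.0, 0.11]
wrist_force: [-0.3, 0.5, 3.2]
width: 0.0171
```

Emit:
apply_moves:
  moves:
    - [[0, 0, 0], [0, 0, 0], 0.0]
    - [[0, 0, -1], [0, 0, 0], 0.0]
    - [[0, 0, -3], [0, 0, 0], 0.0]
    - [[0, 0, -5], [0, 0, 0], 0.0]
    - [[0, 0, -8], [0, 0, 0], 0.0]
    - [[0, 0, -11], [0, 0, 0], 0.0]
    - [[0, 0, -13], [0, 0, 0], 0.0]
    - [[0, 0, -13], [0, 0, 0], 0.0]
    - [[0, 0, -13], [0, 0, 0], 0.0]
    - [[0, 0, -13], [0, 0, 0], 0.0]

```text
time: 35.3
tool_pos: [0.5484, -0.3424, 0.1838]
ee_rot: [-3.141, 0.003, 0.11]
wrist_force: [0.2, -0.2, -1.9]
width: 0.0174
```

```bash
python3 - <<'E'
from h import *
st(); snap('wrist','w27'); rel([*tray(.038,-.038),.185],pose(0,YAW)) 
E
```

```text
t 35.30 pos [ 548.4 -342.4  183.8] rpy [-3.141e+00  3.000e-03  1.100e-01] F [ 0.2 -0.2 -1.9] w 17.4 q [-0.65  0.31  1.17 -0.    1.66  0.82]
shift cm [  9.27 -29.92  -0.18] turn [-0.002  0.004  0.002] rows>= 7.5
```

View pics/w27.png

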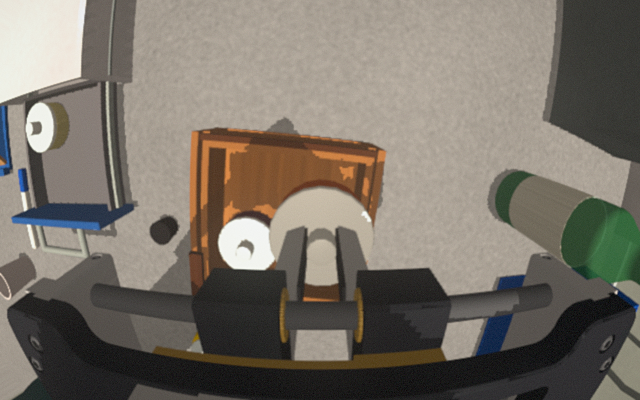

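Emit:
apply_moves:
  moves:
    - [[1.1, -3.5, -0.1], [0, 0, 0], 0.0]
    - [[2.2, -7, -0.1], [0, 0, 0], 0.0]
    - [[3.3, -10.5, -0.1], [0, 0, 0], 0.0]
    - [[4.4, -14, -0.1], [0, 0, 0], 0.0]
    - [[5.5, -17.5, -0.1], [0, 0, 0], 0.0]
    - [[6.6, -21, -0.1], [0, 0, 0], 0.0]
    - [[7.7, -24.5, -0.1], [0, 0, 0], 0.0]
    - [[8.6, -27.8, -0.1], [0, 0, 0], 0.0]
    - [[9.2, -29.9, -0.1], [0, 0, 0], 0.0]
    - [[9.2, -29.9, -0.1], [0, 0, 0], 0.0]

```text
time: 36.18
tool_pos: [0.607, -0.0306, 0.1836]
ee_rot: [-3.139, 0.005, 0.116]
wrist_force: [-0.8, -0.7, -1.4]
width: 0.017
```

Emit:
apply_moves:
  moves:
    - [[0, 0, 0], [0, 0, 0], 0.0]
    - [[0, 0, 0], [0, 0, 0], 0.0]
    - [[0, 0, 2], [0, 0, 0], 0.0]
    - [[0, 0, 4], [0, 0, 0], 0.0]
    - [[0, 0, 4.5], [0, 0, 0], 0.0]
    - [[0, 0, 4.5], [0, 0, 0], 0.0]
    - [[0, 0, 4.5], [0, 0, 0], 0.0]
    - [[0, 0, 4.5], [0, 0, 0], 0.0]
    - [[0, 0, 4.5], [0, 0, 0], 0.0]
    - [[0, 0, 4.5], [0, 0, 0], 0.0]

```text
time: 37.02
tool_pos: [0.6084, -0.036, 0.143]
ee_rot: [3.14, -0.002, 0.11]
wrist_force: [0.1, 0.1, -0.3]
width: 0.0175
```

```bash
python3 - <<'E'
from h import *
st(); snap('wrist','w28'); rel([*tray(.038,-.038),.066],pose(0,YAW)) 
E
```

```text
t 37.02 pos [608.4 -36.  143. ] rpy [ 3.14e+00 -2.00e-03  1.10e-01] F [ 0.1  0.1 -0.3] w 17.5 q [-0.15  0.24  1.34 -0.    1.55  1.31]
shift cm [-0.09 -0.15  7.67] turn [ 0.002 -0.001  0.002] rows>= 1.8
```

View pics/w28.png

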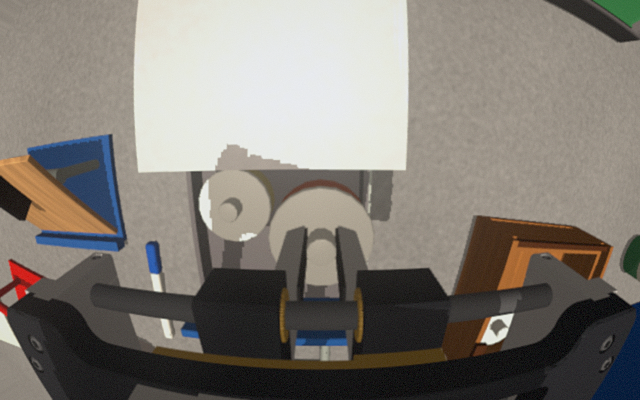

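Emit:
apply_moves:
  moves:
    - [[-0.1, -0.1, 2], [0, 0, 0], 0.0]
    - [[-0.1, -0.1, 4], [0, 0, 0], 0.0]
    - [[-0.1, -0.1, 6], [0, 0, 0], 0.0]
    - [[-0.1, -0.1, 7.2], [0, 0, 0], 0.0]
    - [[-0.1, -0.1, 7.6], [0, 0, 0], 0.0]
    - [[-0.1, -0.1, 7.7], [0, 0, 0], 0.0]
    - [[-0.1, -0.1, 7.8], [0, 0, 0], 0.0]
    - [[-0.1, -0.1, 7.8], [0, 0, 0], 0.0]
    - [[-0.1, -0.1, 7.8], [0, 0, 0], 0.0]
    - [[-0.1, -0.1, 7.8], [0, 0, 0], 0.0]

```text
time: 37.9
tool_pos: [0.6074, -0.0346, 0.0654]
ee_rot: [3.14, -0.002, 0.11]
wrist_force: [-1.4, 1.7, 5.8]
width: 0.0172
```

```bash
python3 - <<'E'
from h import *
st(); snap('wrist','w29')
E
```

```text
t 37.90 pos [607.4 -34.6  65.4] rpy [ 3.14e+00 -2.00e-03  1.10e-01] F [-1.4  1.7  5.8] w 17.2 q [-0.15  0.29  1.44 -0.    1.4   1.31]
```

View pics/w29.png

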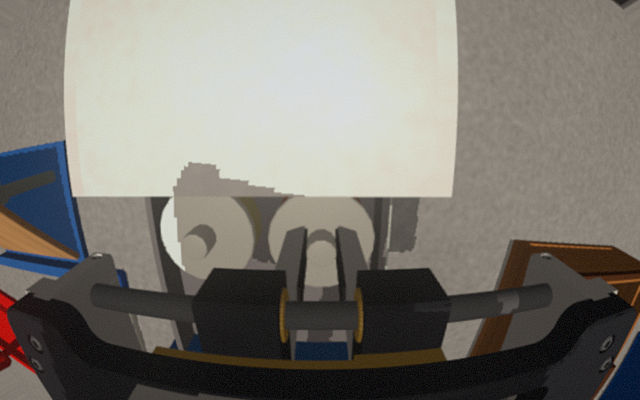

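Seated on the floor; release and go back.

Emit:
apply_moves:
  moves:
    - [[0, 0, -0.1], [0, 0, 0], 0.3]
    - [[0, 0, -0.1], [0, 0, 0], 0.35]
    - [[0, 0, -0.1], [0, 0, 0], 0.38]
    - [[0, 0, -0.1], [0, 0, 0], 0.38]
    - [[0, 0, -1], [0, 0, 0], 0.38]
    - [[0, 0, -3], [0, 0, 0], 0.38]
    - [[0, 0, -6], [0, 0, 0], 0.38]
    - [[0, 0, -10], [0, 0, 0], 0.38]
    - [[0, 0, -14], [0, 0, 0], 0.38]
    - [[0, 0, -17], [0, 0, 0], 0.38]

```text
time: 38.78
tool_pos: [0.6068, -0.0341, 0.237]
ee_rot: [3.141, -0.002, 0.11]
wrist_force: [0.9, 0.1, -0.1]
width: 0.0356
```

```bash
python3 - <<'E'
from h import *
findjars('w30'); rel([.435,-.313,.24],pose(0,YAW))
E
```

```text
t 38.78 pos [606.8 -34.1 237. ] rpy [ 3.141e+00 -2.000e-03  1.100e-01] F [ 0.9  0.1 -0.1] w 35.6 q [-0.15  0.21  1.19 -0.    1.73  1.31]
px 321.6 182.2 55.2 56.6 [606.4 -36.6  41.5]
shift cm [-20.4   25.76   0.25] turn [ 0.004 -0.013  0.002] rows>= 7.9
```

View pics/w30.png

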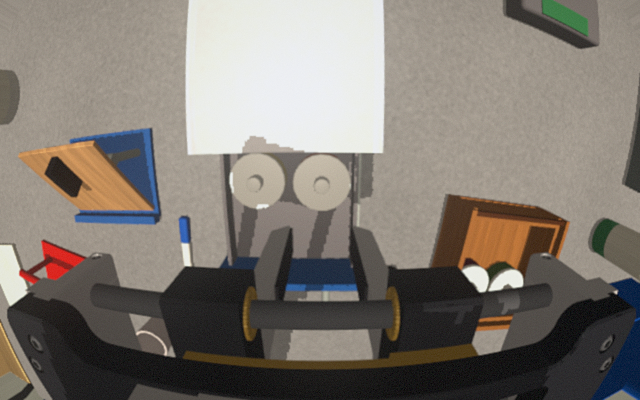

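Emit:
apply_moves:
  moves:
    - [[-2.4, 3, 0], [0, 0, 0], 0.38]
    - [[-4.9, 6.2, 0], [0, 0, 0], 0.38]
    - [[-7.4, 9.4, 0], [0, 0, 0], 0.38]
    - [[-9.9, 12.6, 0], [0, 0, 0], 0.38]
    - [[-12.4, 15.8, 0], [0, 0, 0], 0.38]
    - [[-14.9, 19, 0], [0, 0, 0], 0.38]
    - [[-17.4, 22.2, 0], [0, 0, 0], 0.38]
    - [[-19.5, 24.7, 0], [0, 0, 0], 0.38]
    - [[-20.4, 25.8, 0], [0, 0, 0], 0.38]
    - [[-20.4, 25.8, 0], [0, 0, 0], 0.38]

```text
time: 39.67
tool_pos: [0.4302, -0.3156, 0.2333]
ee_rot: [3.141, 0.002, 0.105]
wrist_force: [0.5, 1.0, -0.6]
width: 0.0353
```

```bash
python3 - <<'E'
from h import *
for i in range(3): optics.snapshot('wrist')
findjars('w31')
rel([.478,-.2694,.06],pose(0,YAW))
E
```

```text
t 39.82 pos [ 432.6 -312.5  233.6] rpy [-3.141  0.     0.111] F [-0.2  0.6  0.1] w 35.8 q [-0.73  0.05  1.38 -0.    1.71  0.73]
px 347.9 150.0 56.7 56.9 [ 473.8 -340.9   41.5]
px 286.8 139.8 56.4 57.0 [ 478.  -269.2   41.5]
shift cm [ 4.97 -3.76 17.37] turn [0.    0.    0.003] rows>= 4.4
```

View pics/w31.png

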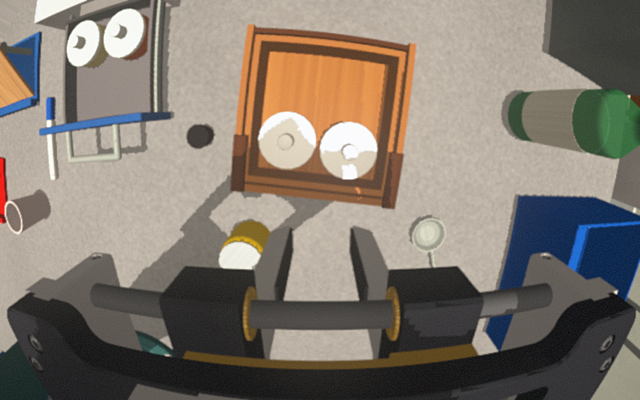

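Emit:
apply_moves:
  moves:
    - [[2, -1.5, 2], [0, 0, 0], 0.32]
    - [[4, -3, 5], [0, 0, 0], 0.32]
    - [[5, -3.8, 8], [0, 0, 0], 0.32]
    - [[5, -3.8, 11], [0, 0, 0], 0.32]
    - [[5, -3.8, 11], [0, 0, 0], 0.32]
    - [[5, -3.8, 11], [0, 0, 0], 0.32]
    - [[5, -3.8, 11], [0, 0, 0], 0.32]
    - [[5, -3.8, 11], [0, 0, 0], 0.32]
    - [[5, -3.8, 11], [0, 0, 0], 0.32]
    - [[5, -3.8, 11], [0, 0, 0], 0.32]

```text
time: 40.7
tool_pos: [0.4785, -0.2713, 0.1261]
ee_rot: [3.138, -0.002, 0.109]
wrist_force: [-0.6, -0.2, -0.8]
width: 0.0303
```

```bash
python3 - <<'E'
from h import *
rel([.478,-.2694,.06],pose(0,YAW)); findjars('w32');print(proj('wrist',[.478,-.2692,.0415]))
E
```

```text
shift cm [-0.04 -0.22  6.61] turn [ 0.004 -0.002  0.001] rows>= 1.6
t 40.70 pos [ 478.5 -271.3  126.1] rpy [ 3.138e+00 -2.000e-03  1.090e-01] F [-0.6 -0.2 -0.8] w 30.3 q [-0.62  0.12  1.52 -0.    1.5   0.84]
px 397.4 220.3 70.9 74.0 [ 474.9 -340.6   41.5]
px 316.4 206.9 73.7 77.3 [ 479.7 -269.2   41.5]
(np.float64(316.49320524388736), np.float64(208.59786793904067))
```

View pics/w32.png

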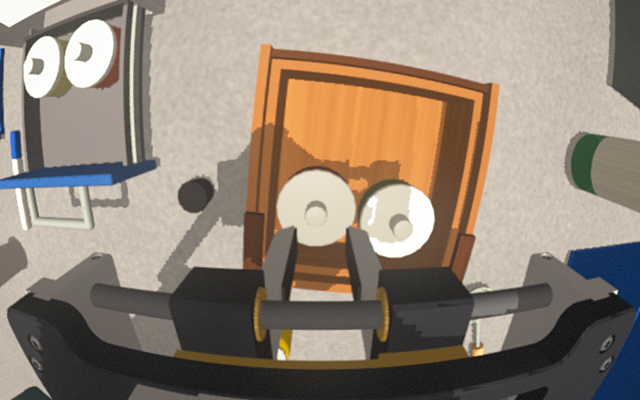

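Emit:
apply_moves:
  moves:
    - [[0, -0.2, 2], [0, 0, 0], 0.32]
    - [[0, -0.2, 4], [0, 0, 0], 0.32]
    - [[0, -0.2, 5.5], [0, 0, 0], 0.32]
    - [[0, -0.2, 6.6], [0, 0, 0], 0.32]
    - [[0, -0.2, 6.6], [0, 0, 0], 0.32]
    - [[0, -0.2, 6.6], [0, 0, 0], 0.0]
    - [[0, -0.2, 6.6], [0, 0, 0], 0.0]
    - [[0, -0.2, 6.6], [0, 0, 0], 0.0]
    - [[0, -0.2, 6.6], [0, 0, 0], 0.0]
    - [[0, -0.2, 6.6], [0, 0, 0], 0.0]

```text
time: 41.58
tool_pos: [0.478, -0.2689, 0.059]
ee_rot: [3.139, -0.001, 0.11]
wrist_force: [0.1, 0.5, 2.3]
width: 0.0173
```

Emit:
apply_moves:
  moves:
    - [[0, 0, 0], [0, 0, 0], 0.0]
    - [[0, 0, -1], [0, 0, 0], 0.0]
    - [[0, 0, -3], [0, 0, 0], 0.0]
    - [[0, 0, -5], [0, 0, 0], 0.0]
    - [[0, 0, -8], [0, 0, 0], 0.0]
    - [[0, 0, -11], [0, 0, 0], 0.0]
    - [[0, 0, -13.5], [0, 0, 0], 0.0]
    - [[0, 0, -13.5], [0, 0, 0], 0.0]
    - [[0, 0, -13.5], [0, 0, 0], 0.0]
    - [[0, 0, -13.5], [0, 0, 0], 0.0]

```text
time: 42.42
tool_pos: [0.4768, -0.2679, 0.1913]
ee_rot: [-3.141, 0.003, 0.11]
wrist_force: [-0.8, -0.2, -0.5]
width: 0.0172
```

```bash
python3 - <<'E'
from h import *
st(); snap('wrist','w33'); rel([*tray(-.038,.038),.185],pose(0,YAW)) 
E
```

```text
t 42.42 pos [ 476.8 -267.9  191.3] rpy [-3.141e+00  3.000e-03  1.100e-01] F [-0.8 -0.2 -0.5] w 17.2 q [-0.61  0.09  1.42 -0.    1.63  0.85]
shift cm [  7.98 -29.34   0.56] turn [-0.002  0.004  0.002] rows>= 7.3
```

View pics/w33.png

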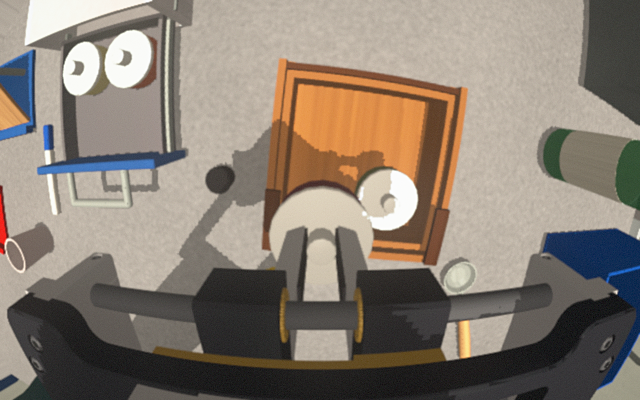

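Emit:
apply_moves:
  moves:
    - [[1, -3.5, 0], [0, 0, 0], 0.0]
    - [[2, -7, 0], [0, 0, 0], 0.0]
    - [[3, -10.5, 0], [0, 0, 0], 0.0]
    - [[4, -14, 0], [0, 0, 0], 0.0]
    - [[5, -17.5, 0], [0, 0, 0], 0.0]
    - [[6, -21, 0], [0, 0, 0], 0.0]
    - [[7, -24.5, 0], [0, 0, 0], 0.0]
    - [[7.6, -27.5, 0], [0, 0, 0], 0.0]
    - [[7.9, -29.3, 0], [0, 0, 0], 0.0]
    - [[7.9, -29.3, 0], [0, 0, 0], 0.0]

```text
time: 43.3
tool_pos: [0.5226, 0.0353, 0.1897]
ee_rot: [-3.14, 0.005, 0.115]
wrist_force: [0.2, 0.7, -0.3]
width: 0.0172
```

Emit:
apply_moves:
  moves:
    - [[0, 0, 0], [0, 0, 0], 0.0]
    - [[0, 0, 0], [0, 0, 0], 0.0]
    - [[0, 0, 2], [0, 0, 0], 0.0]
    - [[0, 0, 4], [0, 0, 0], 0.0]
    - [[0, 0, 4], [0, 0, 0], 0.0]
    - [[0, 0, 4], [0, 0, 0], 0.0]
    - [[0, 0, 4], [0, 0, 0], 0.0]
    - [[0, 0, 4], [0, 0, 0], 0.0]
    - [[0, 0, 4], [0, 0, 0], 0.0]
    - [[0, 0, 4], [0, 0, 0], 0.0]

```text
time: 44.13
tool_pos: [0.5245, 0.0313, 0.1537]
ee_rot: [3.14, -0.001, 0.11]
wrist_force: [-0.8, 0.1, -1.0]
width: 0.0175
```

```bash
python3 - <<'E'
from h import *
findjars('w34'); rel([*tray(-.039,.038),.0665],pose(0,YAW)) 
E
```

```text
t 44.13 pos [524.5  31.3 153.7] rpy [ 3.14e+00 -1.00e-03  1.10e-01] F [-0.8  0.1 -1. ] w 17.5 q [-0.05  0.05  1.54 -0.    1.55  1.41]
px 320.9 227.6 78.7 96.7 [497.4  26.7  41.5]
px 404.6 119.8 71.6 76.6 [607.7 -37.8  41.5]
shift cm [-0.17 -0.15  8.69] turn [ 0.002 -0.001  0.002] rows>= 2.1
```

View pics/w34.png

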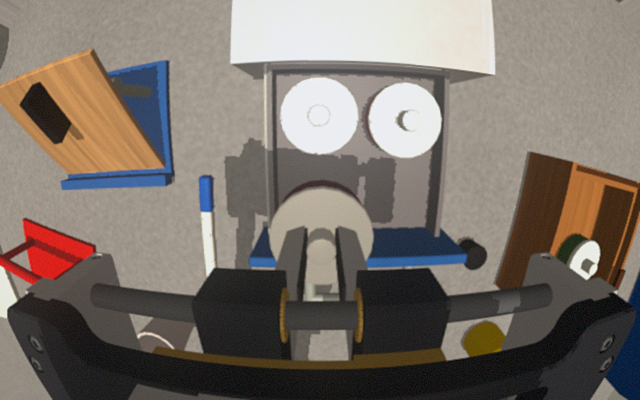

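Emit:
apply_moves:
  moves:
    - [[-0.1, -0.15, 2], [0, 0, 0], 0.0]
    - [[-0.1, -0.15, 4], [0, 0, 0], 0.0]
    - [[-0.1, -0.15, 6], [0, 0, 0], 0.0]
    - [[-0.1, -0.15, 8], [0, 0, 0], 0.0]
    - [[-0.1, -0.15, 8.5], [0, 0, 0], 0.0]
    - [[-0.1, -0.15, 8.7], [0, 0, 0], 0.0]
    - [[-0.1, -0.15, 8.8], [0, 0, 0], 0.0]
    - [[-0.1, -0.15, 8.8], [0, 0, 0], 0.0]
    - [[-0.1, -0.15, 8.8], [0, 0, 0], 0.0]
    - [[-0.1, -0.15, 8.8], [0, 0, 0], 0.0]

```text
time: 45.02
tool_pos: [0.5234, 0.0331, 0.066]
ee_rot: [3.141, -0.002, 0.11]
wrist_force: [-2.2, 0.6, 6.3]
width: 0.0171
```

```bash
python3 - <<'E'
from h import *
st(); snap('wrist','w35')
E
```

```text
t 45.02 pos [523.4  33.1  66. ] rpy [ 3.141e+00 -2.000e-03  1.100e-01] F [-2.2  0.6  6.3] w 17.1 q [-0.04  0.11  1.65 -0.    1.37  1.42]
```

View pics/w35.png

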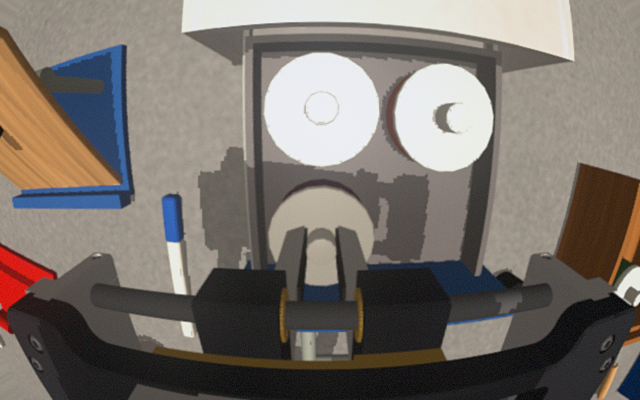

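Emit:
apply_moves:
  moves:
    - [[0, 0, -0.1], [0, 0, 0], 0.3]
    - [[0, 0, -0.1], [0, 0, 0], 0.32]
    - [[0, 0, -0.1], [0, 0, 0], 0.32]
    - [[0, 0, -0.1], [0, 0, 0], 0.32]
    - [[0, 0, -1], [0, 0, 0], 0.32]
    - [[0, 0, -3], [0, 0, 0], 0.32]
    - [[0, 0, -6], [0, 0, 0], 0.32]
    - [[0, 0, -10], [0, 0, 0], 0.32]
    - [[0, 0, -14], [0, 0, 0], 0.32]
    - [[0, 0, -17], [0, 0, 0], 0.32]

```text
time: 45.9
tool_pos: [0.5232, 0.033, 0.2386]
ee_rot: [3.14, -0.003, 0.11]
wrist_force: [1.2, 0.7, -0.1]
width: 0.0302
```

```bash
python3 - <<'E'
from h import *
findjars('w36'); rel([.435,-.313,.24],pose(0,YAW))
E
```

```text
t 45.90 pos [523.2  33.  238.6] rpy [ 3.14e+00 -3.00e-03  1.10e-01] F [ 1.2  0.7 -0.1] w 30.2 q [-0.04  0.02  1.4  -0.    1.71  1.42]
px 320.8 181.2 54.4 56.5 [523.8  31.4  41.5]
px 386.8 115.5 56.2 60.2 [611.3 -37.2  41.5]
px 327.6 113.6 74.6 90.0 [604.4  32.2  41.5]
shift cm [-12.83  33.38   0.47] turn [ 0.004 -0.015  0.002] rows>= 8.6
```

View pics/w36.png

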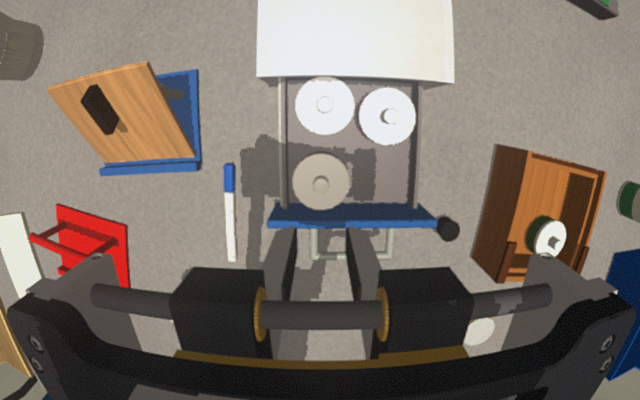

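```bash
python3 - <<'E'
from h import *
C=cal('wrist')
c,s=np.cos(YAW),np.sin(YAW)
for u,v in [(325,105.8),(386.8,115.5),(320.8,181.2)]:
    p=onz('wrist',u,v,.0485,C)[:2]-TF; print(np.round([c*p[0]+s*p[1],-s*p[0]+c*p[1]],4))
crop(cv2.imread('pics/w36.png'),'w36c',(260,60,440,270),3)
E
```

```text
[0.0564 0.0311]
[ 0.0465 -0.0418]
[-0.033   0.0359]
```

View pics/w36c.png

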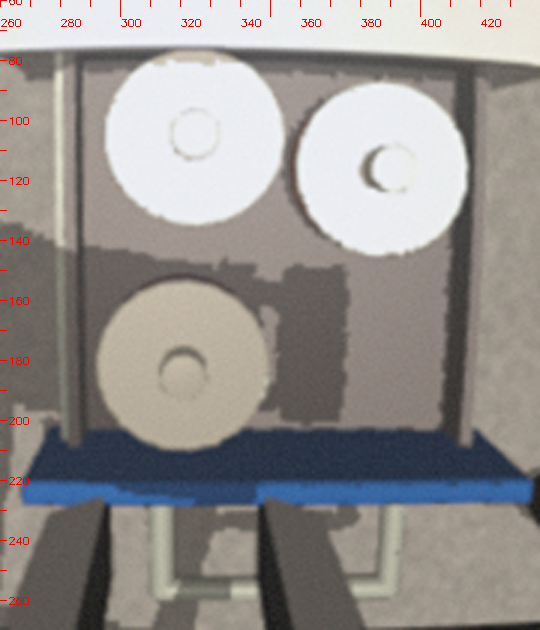

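```bash
python3 - <<'E'
from h import *
im=snap('wrist','w37'); crop(im,'w37c',(260,60,440,270),3)
im=snap('scene','sc37'); crop(im,'sc37c',(270,170,440,290),4)
st()
E
```

```text
t 46.05 pos [524.4  32.9 238.7] rpy [ 3.139 -0.007  0.11 ] F [-0.2  0.5 -0.8] w 29.9 q [-0.04  0.02  1.4  -0.    1.71  1.42]
```

View pics/w37c.png

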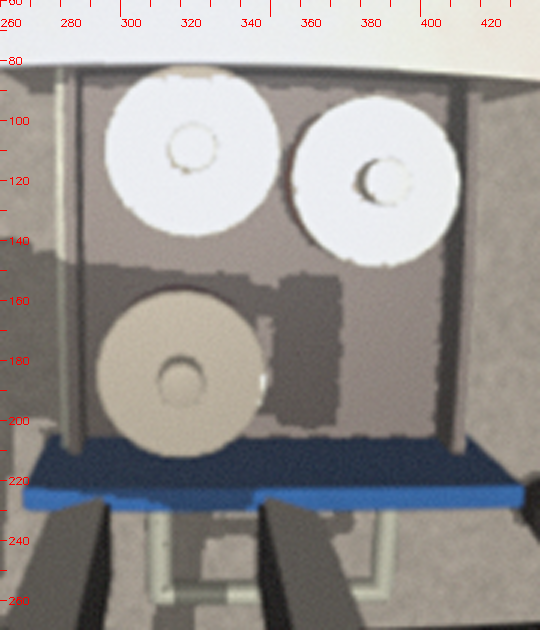

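View pics/sc37c.png

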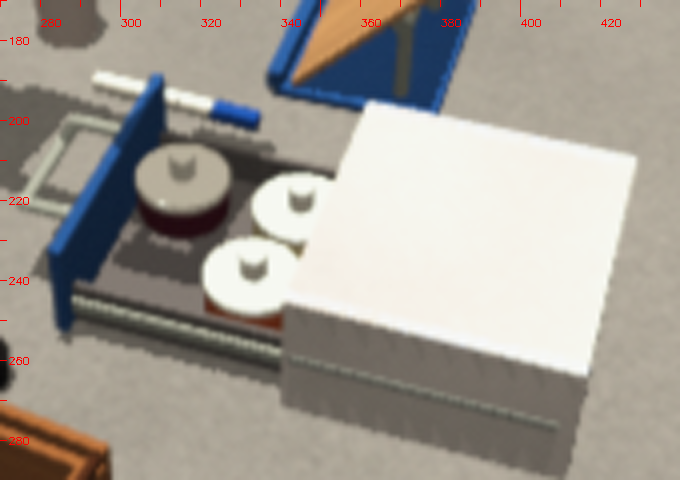

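```bash
python3 - <<'E'
from h import *
C=cal('wrist')
for n,w,s in [('1',(324,109),(345.5,217.8)),('2',(389.3,120),(333.5,234.8)),('3',(320.7,186.7),(315.5,209.5))]:
    p=tri(ray('wrist',*w,C),ray('scene',*s)); c,s_=np.cos(YAW),np.sin(YAW); q=p[:2]-TF
    print(n,np.round(p,4),np.round([c*q[0]+s_*q[1],-s_*q[0]+c*q[1]],4))
E
```

```text
1 [0.612  0.0378 0.0676] [0.0504 0.0336]
2 [ 0.609  -0.0347  0.0673] [ 0.0396 -0.0382]
3 [0.5255 0.0314 0.0711] [-0.0363  0.0365]
```

Emit:
apply_moves:
  moves:
    - [[-1.4, 3.7, 0], [0, 0, 0], 0.32]
    - [[-2.8, 7.4, 0], [0, 0, 0], 0.32]
    - [[-4.2, 11.1, 0], [0, 0, 0], 0.32]
    - [[-5.6, 14.8, 0], [0, 0, 0], 0.32]
    - [[-7, 18.5, 0], [0, 0, 0], 0.32]
    - [[-8.5, 22.2, 0], [0, 0, 0], 0.32]
    - [[-10, 25.9, 0], [0, 0, 0], 0.32]
    - [[-11.4, 29.6, 0], [0, 0, 0], 0.32]
    - [[-12.6, 32.8, 0], [0, 0, 0], 0.32]
    - [[-12.8, 33.4, 0], [0, 0, 0], 0.32]

```text
time: 46.88
tool_pos: [0.4294, -0.3171, 0.232]
ee_rot: [-3.141, 0.005, 0.104]
wrist_force: [0.7, 0.6, 1.4]
width: 0.0302
```

```bash
python3 - <<'E'
from h import *
for i in range(4): optics.snapshot('wrist')
findjars('w38')
rel([.474,-.3409,.06],pose(0,YAW))
E
```

```text
t 47.08 pos [ 432.  -311.9  233.7] rpy [-3.14e+00  2.00e-03  1.10e-01] F [-0.2 -0.4  0.4] w 29.9 q [-0.73  0.05  1.38 -0.    1.71  0.73]
px 348.8 149.3 56.5 57.0 [ 473.8 -340.9   41.5]
shift cm [ 3.84  3.39 17.41] turn [-0.001  0.001  0.003] rows>= 4.4
```

View pics/w38.png

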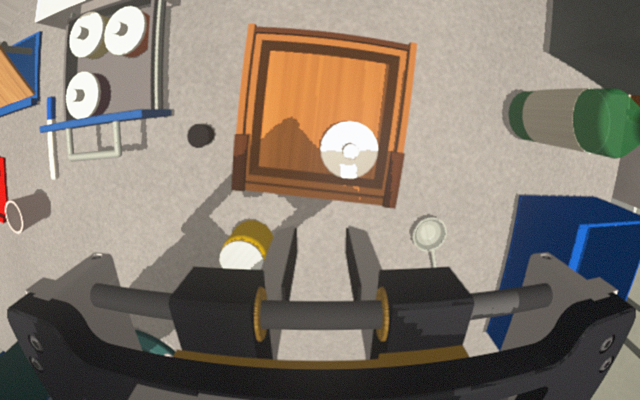

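Emit:
apply_moves:
  moves:
    - [[2, 1.7, 2], [0, 0, 0], 0.32]
    - [[3.8, 3.3, 5], [0, 0, 0], 0.32]
    - [[3.8, 3.3, 8], [0, 0, 0], 0.32]
    - [[3.8, 3.3, 11], [0, 0, 0], 0.32]
    - [[3.8, 3.3, 11], [0, 0, 0], 0.32]
    - [[3.8, 3.3, 11], [0, 0, 0], 0.32]
    - [[3.8, 3.3, 11], [0, 0, 0], 0.32]
    - [[3.8, 3.3, 11], [0, 0, 0], 0.32]
    - [[3.8, 3.3, 11], [0, 0, 0], 0.32]
    - [[3.8, 3.3, 11], [0, 0, 0], 0.32]

```text
time: 47.97
tool_pos: [0.4743, -0.3424, 0.1274]
ee_rot: [3.137, -0.002, 0.11]
wrist_force: [0.5, -0.6, -0.7]
width: 0.0297
```

```bash
python3 - <<'E'
from h import *
rel([.474,-.3409,.06],pose(0,YAW)); findjars('w39');print(proj('wrist',[.474,-.3409,.0415]))
E
```

```text
shift cm [-0.03 -0.18  6.74] turn [ 0.004 -0.002  0.002] rows>= 1.6
t 47.97 pos [ 474.3 -342.4  127.4] rpy [ 3.137e+00 -2.000e-03  1.100e-01] F [ 0.5 -0.6 -0.7] w 29.7 q [-0.72  0.2   1.43 -0.    1.51  0.74]
px 317.8 206.7 73.9 76.7 [ 475.4 -341.5   41.5]
(np.float64(317.11804248283823), np.float64(208.0571473818969))
```

Emit:
apply_moves:
  moves:
    - [[0, -0.15, 2], [0, 0, 0], 0.32]
    - [[0, -0.15, 4], [0, 0, 0], 0.32]
    - [[0, -0.15, 5.5], [0, 0, 0], 0.32]
    - [[0, -0.15, 6.7], [0, 0, 0], 0.32]
    - [[0, -0.15, 6.7], [0, 0, 0], 0.32]
    - [[0, -0.15, 6.7], [0, 0, 0], 0.0]
    - [[0, -0.15, 6.7], [0, 0, 0], 0.0]
    - [[0, -0.15, 6.7], [0, 0, 0], 0.0]
    - [[0, -0.15, 6.7], [0, 0, 0], 0.0]
    - [[0, -0.15, 6.7], [0, 0, 0], 0.0]

```text
time: 48.85
tool_pos: [0.4738, -0.3408, 0.0592]
ee_rot: [3.139, -0.001, 0.11]
wrist_force: [-0.8, 0.4, 2.7]
width: 0.0168
```

Emit:
apply_moves:
  moves:
    - [[0, 0, 0], [0, 0, 0], 0.0]
    - [[0, 0, -1], [0, 0, 0], 0.0]
    - [[0, 0, -3], [0, 0, 0], 0.0]
    - [[0, 0, -5], [0, 0, 0], 0.0]
    - [[0, 0, -8], [0, 0, 0], 0.0]
    - [[0, 0, -11], [0, 0, 0], 0.0]
    - [[0, 0, -13.5], [0, 0, 0], 0.0]
    - [[0, 0, -13.5], [0, 0, 0], 0.0]
    - [[0, 0, -13.5], [0, 0, 0], 0.0]
    - [[0, 0, -13.5], [0, 0, 0], 0.0]

```text
time: 49.68
tool_pos: [0.4726, -0.3397, 0.1912]
ee_rot: [-3.141, 0.003, 0.11]
wrist_force: [-0.2, -0.7, -1.0]
width: 0.0171
```

```bash
python3 - <<'E'
from h import *
st(); snap('wrist','w40'); rel([*tray(-.038,-.038),.19],pose(0,YAW)) 
E
```

```text
t 49.68 pos [ 472.6 -339.7  191.2] rpy [-3.141e+00  3.000e-03  1.100e-01] F [-0.2 -0.7 -1. ] w 17.1 q [-0.72  0.17  1.34 -0.    1.64  0.74]
shift cm [  9.16 -28.82   0.05] turn [-0.002  0.004  0.002] rows>= 7.3
```

View pics/w40.png

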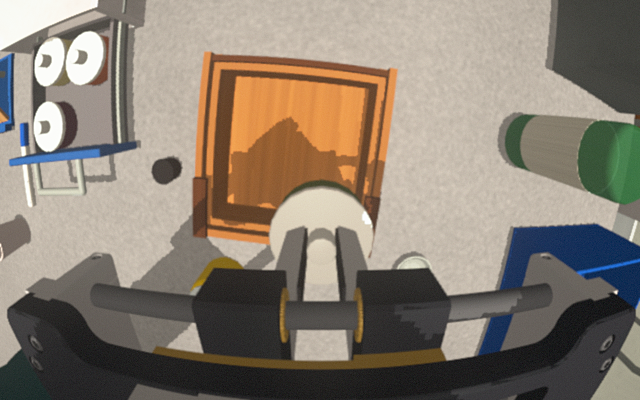

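Emit:
apply_moves:
  moves:
    - [[1.1, -3.5, 0], [0, 0, 0], 0.0]
    - [[2.2, -7, 0], [0, 0, 0], 0.0]
    - [[3.3, -10.5, 0], [0, 0, 0], 0.0]
    - [[4.4, -14, 0], [0, 0, 0], 0.0]
    - [[5.6, -17.5, 0], [0, 0, 0], 0.0]
    - [[6.7, -21, 0], [0, 0, 0], 0.0]
    - [[7.8, -24.5, 0], [0, 0, 0], 0.0]
    - [[8.7, -27.3, 0], [0, 0, 0], 0.0]
    - [[9.1, -28.8, 0], [0, 0, 0], 0.0]
    - [[9.1, -28.8, 0], [0, 0, 0], 0.0]

```text
time: 50.57
tool_pos: [0.5312, -0.0404, 0.1897]
ee_rot: [-3.14, 0.005, 0.115]
wrist_force: [0.5, -0.5, -2.3]
width: 0.0173
```

Emit:
apply_moves:
  moves:
    - [[0, 0, 0], [0, 0, 0], 0.0]
    - [[0, 0, 0], [0, 0, 0], 0.0]
    - [[0, 0, 2], [0, 0, 0], 0.0]
    - [[0, 0, 4], [0, 0, 0], 0.0]
    - [[0, 0, 4], [0, 0, 0], 0.0]
    - [[0, 0, 4], [0, 0, 0], 0.0]
    - [[0, 0, 4], [0, 0, 0], 0.0]
    - [[0, 0, 4], [0, 0, 0], 0.0]
    - [[0, 0, 4], [0, 0, 0], 0.0]
    - [[0, 0, 4], [0, 0, 0], 0.0]

```text
time: 51.4
tool_pos: [0.5328, -0.0443, 0.1538]
ee_rot: [3.14, -0.001, 0.11]
wrist_force: [0.3, 0.3, -1.6]
width: 0.0172
```

```bash
python3 - <<'E'
from h import *
st();snap('wrist','w41'); rel([*tray(-.038,-.038),.0665],pose(0,YAW)) 
E
```

```text
t 51.40 pos [532.8 -44.3 153.8] rpy [ 3.14e+00 -1.00e-03  1.10e-01] F [ 0.3  0.3 -1.6] w 17.2 q [-0.19  0.07  1.52 -0.    1.55  1.27]
shift cm [-0.08 -0.16  8.71] turn [ 0.002 -0.001  0.002] rows>= 2.1
```

View pics/w41.png

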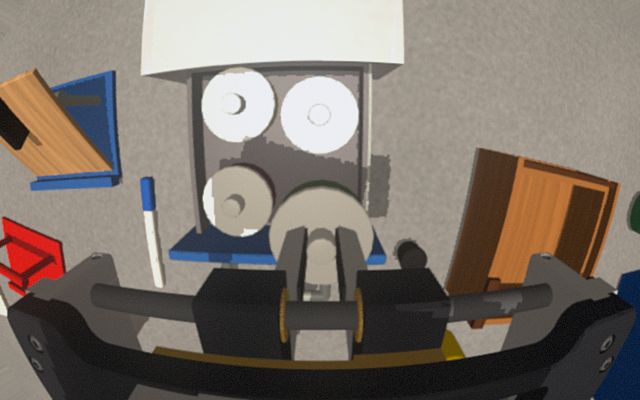

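Emit:
apply_moves:
  moves:
    - [[-0.1, -0.15, 2], [0, 0, 0], 0.0]
    - [[-0.1, -0.15, 4], [0, 0, 0], 0.0]
    - [[-0.1, -0.15, 6], [0, 0, 0], 0.0]
    - [[-0.1, -0.15, 8], [0, 0, 0], 0.0]
    - [[-0.1, -0.15, 8.5], [0, 0, 0], 0.0]
    - [[-0.1, -0.15, 8.7], [0, 0, 0], 0.0]
    - [[-0.1, -0.15, 8.8], [0, 0, 0], 0.0]
    - [[-0.1, -0.15, 8.8], [0, 0, 0], 0.0]
    - [[-0.1, -0.15, 8.8], [0, 0, 0], 0.0]
    - [[-0.1, -0.15, 8.8], [0, 0, 0], 0.0]

```text
time: 52.28
tool_pos: [0.5324, -0.0425, 0.0672]
ee_rot: [3.14, -0.003, 0.11]
wrist_force: [-0.9, 1.1, 6.1]
width: 0.0173
```

Emit:
apply_moves:
  moves:
    - [[0, 0, -0.1], [0, 0, 0], 0.3]
    - [[0, 0, -0.1], [0, 0, 0], 0.32]
    - [[0, 0, -0.1], [0, 0, 0], 0.32]
    - [[0, 0, -0.1], [0, 0, 0], 0.32]
    - [[0, 0, -1], [0, 0, 0], 0.32]
    - [[0, 0, -3], [0, 0, 0], 0.32]
    - [[0, 0, -6], [0, 0, 0], 0.32]
    - [[-2, 0, -10], [0, 0, 0], 0.32]
    - [[-5, 0, -14], [0, 0, 0], 0.32]
    - [[-8, 0, -17], [0, 0, 0], 0.32]

```text
time: 53.12
tool_pos: [0.4595, -0.0505, 0.2284]
ee_rot: [3.14, -0.001, 0.11]
wrist_force: [0.6, -0.9, 0.8]
width: 0.0299
```

```bash
python3 - <<'E'
from h import *
st();snap('wrist','w42'); im=snap('scene','sc42'); crop(im,'sc42c',(270,170,440,290),4)
rel([.437,-.0145,.2],pose(0,1.68))
E
```

```text
t 53.12 pos [459.5 -50.5 228.4] rpy [ 3.14e+00 -1.00e-03  1.10e-01] F [ 0.6 -0.9  0.8] w 29.9 q [-0.23 -0.11  1.55 -0.    1.7   1.23]
shift cm [-1.95 -3.93  3.34] turn [ 0.014 -0.004 -1.571] rows>= 12.6
```

View pics/w42.png

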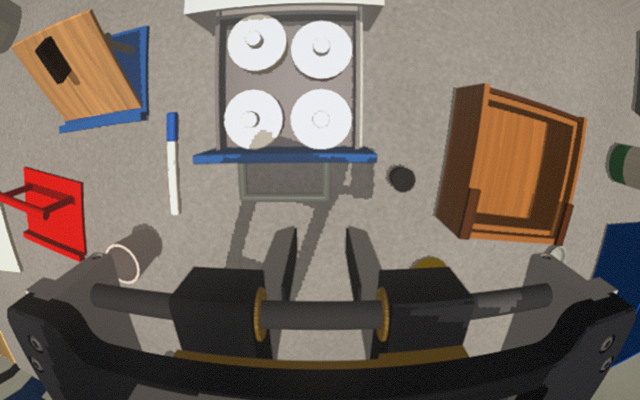

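View pics/sc42c.png

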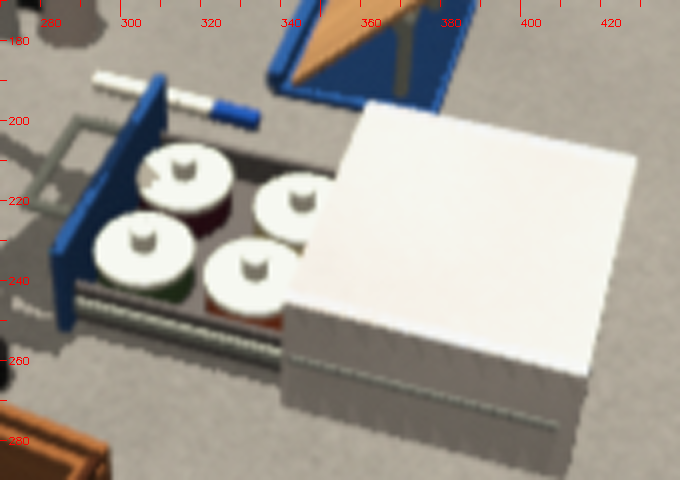

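Emit:
apply_moves:
  moves:
    - [[-0.5, -0.5, 0.5], [0, 0, -0.12], 0.3]
    - [[-1, -1, 1], [0, 0, -0.24], 0.3]
    - [[-1.5, -2, 1.5], [0, 0, -0.36], 0.3]
    - [[-2, -3, 2], [0, 0, -0.48], 0.3]
    - [[-2, -3.9, 2.5], [0, 0, -0.6], 0.3]
    - [[-2, -3.9, 3], [0, 0, -0.72], 0.3]
    - [[-2, -3.9, 3.3], [0, 0, -0.84], 0.3]
    - [[-2, -3.9, 3.3], [0, 0, -0.96], 0.3]
    - [[-2, -3.9, 3.3], [0, 0, -1.08], 0.3]
    - [[-2, -3.9, 3.3], [0, 0, -1.2], 0.3]

```text
time: 54.05
tool_pos: [0.4354, -0.0138, 0.1922]
ee_rot: [-3.14, 0.002, 1.316]
wrist_force: [-0.3, 0.1, 0.9]
width: 0.0281
```

Emit:
apply_moves:
  moves:
    - [[0, 0, 0], [0, 0, -0.12], 0.3]
    - [[0, 0, 0], [0, 0, -0.24], 0.3]
    - [[0, 0, 0], [0, 0, -0.36], 0.3]
    - [[0, 0, 0], [0, 0, -0.37], 0.3]
    - [[0, 0, 0], [0, 0, -0.37], 0.3]
    - [[0, 0, 0], [0, 0, -0.37], 0.3]
    - [[0, 0, 0], [0, 0, -0.37], 0.3]
    - [[0, 0, 0], [0, 0, -0.37], 0.3]
    - [[0, 0, 0], [0, 0, -0.37], 0.3]
    - [[0, 0, 0], [0, 0, -0.37], 0.3]

```text
time: 54.88
tool_pos: [0.4356, -0.0139, 0.1929]
ee_rot: [-3.141, 0.001, 1.679]
wrist_force: [0.3, 0.1, 0.9]
width: 0.0285
```

```bash
python3 - <<'E'
from h import *
st();snap('wrist','w43'); 
rel([.437,-.0145,.07],pose(0,1.68))
E
```

```text
t 54.88 pos [435.6 -13.9 192.9] rpy [-3.141e+00  1.000e-03  1.679e+00] F [0.3 0.1 0.9] w 28.5 q [-0.16 -0.16  1.67 -0.    1.64 -0.27]
shift cm [-0.06  0.15 12.28] turn [-0.001  0.001 -0.001] rows>= 2.9
```

View pics/w43.png

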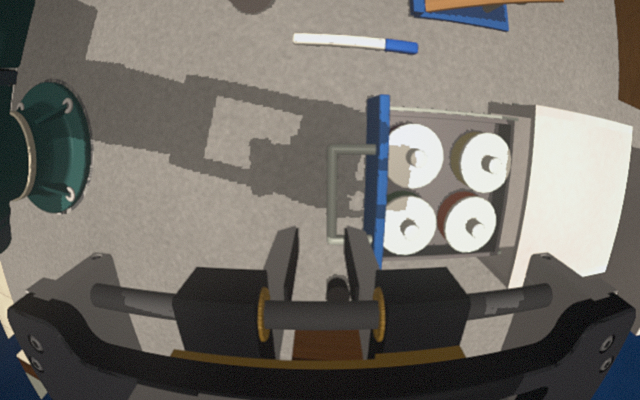

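```bash
python3 - <<'E'
from h import *
C=cal('wrist'); a=onz('wrist',333,150,.072,C); b=onz('wrist',331.5,237,.072,C); print(a,b,(a+b)/2)
E
```

```text
[0.44282574 0.02981743 0.072     ] [ 0.45146693 -0.05598844  0.072     ] [ 0.44714634 -0.0130855   0.072     ]
```

Emit:
apply_moves:
  moves:
    - [[0, 0.9, 2], [0, 0, 0], 0.4]
    - [[0, 0.9, 5], [0, 0, 0], 0.4]
    - [[0, 0.9, 7], [0, 0, 0], 0.4]
    - [[0, 0.9, 7], [0, 0, 0], 0.4]
    - [[0, 0.9, 7], [0, 0, 0], 0.4]
    - [[0, 0.9, 7], [0, 0, 0], 0.4]
    - [[0, 0.9, 7], [0, 0, 0], 0.4]
    - [[0, 0.9, 7], [0, 0, 0], 0.4]
    - [[0, 0.9, 7], [0, 0, 0], 0.4]
    - [[0, 0.9, 7], [0, 0, 0], 0.4]

```text
time: 55.77
tool_pos: [0.4449, -0.0131, 0.1237]
ee_rot: [3.141, 0.002, 1.68]
wrist_force: [-1.0, 0.1, 0.9]
width: 0.0377
```

```bash
python3 - <<'E'
from h import *
st();C=cal('wrist');im=snap('wrist','w44');print(proj('wrist',[.447,.01,.072],C),proj('wrist',[.437,.01,.072],C)) 
E
```

```text
t 55.77 pos [444.9 -13.1 123.7] rpy [3.141e+00 2.000e-03 1.680e+00] F [-1.   0.1  0.9] w 37.7 q [-0.16 -0.11  1.76 -0.    1.49 -0.26]
(np.float64(326.0107893189553), np.float64(187.8147633170824)) (np.float64(312.1883202287705), np.float64(186.3567674575039))
```

View pics/w44.png

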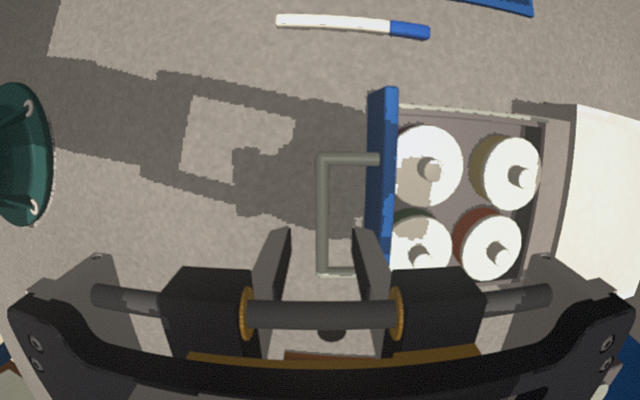

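Emit:
apply_moves:
  moves:
    - [[0, 0, 2], [0, 0, 0], 0.4]
    - [[0, 0, 4], [0, 0, 0], 0.4]
    - [[0, 0, 5.2], [0, 0, 0], 0.4]
    - [[0, 0, 5.2], [0, 0, 0], 0.4]
    - [[0, 0, 5.2], [0, 0, 0], 0.0]
    - [[0, 0, 5.2], [0, 0, 0], 0.0]
    - [[0, 0, 5.2], [0, 0, 0], 0.0]
    - [[0, 0, 5.2], [0, 0, 0], 0.0]
    - [[0, 0, 5.2], [0, 0, 0], 0.0]
    - [[0, 0, 5.2], [0, 0, 0], 0.0]

```text
time: 56.65
tool_pos: [0.4453, -0.0132, 0.0719]
ee_rot: [3.14, 0.002, 1.68]
wrist_force: [-0.0, 0.2, 1.9]
width: 0.0091
```

Emit:
apply_moves:
  moves:
    - [[0, 0.2, 0], [0, 0, 0], 0.0]
    - [[0, 0.6, 0], [0, 0, 0], 0.0]
    - [[0, 1.2, 0], [0, 0, 0], 0.0]
    - [[0, 2, 0], [0, 0, 0], 0.0]
    - [[0, 2.8, 0], [0, 0, 0], 0.0]
    - [[0, 3.6, 0], [0, 0, 0], 0.0]
    - [[0, 4.4, 0], [0, 0, 0], 0.0]
    - [[0, 5.2, 0], [0, 0, 0], 0.0]
    - [[0, 6, 0], [0, 0, 0], 0.0]
    - [[0, 6.8, 0], [0, 0, 0], 0.0]

```text
time: 57.48
tool_pos: [0.5128, -0.0059, 0.0719]
ee_rot: [-3.142, 0.002, 1.68]
wrist_force: [-1.8, -0.8, 5.6]
width: 0.0093
```

```bash
python3 - <<'E'
from h import *
st();im=snap('wrist','w45')
E
```

```text
t 57.48 pos [512.8  -5.9  71.9] rpy [-3.142e+00  2.000e-03  1.680e+00] F [-1.8 -0.8  5.6] w 9.3 q [-0.12  0.08  1.67 -0.    1.38 -0.23]
```

View pics/w45.png

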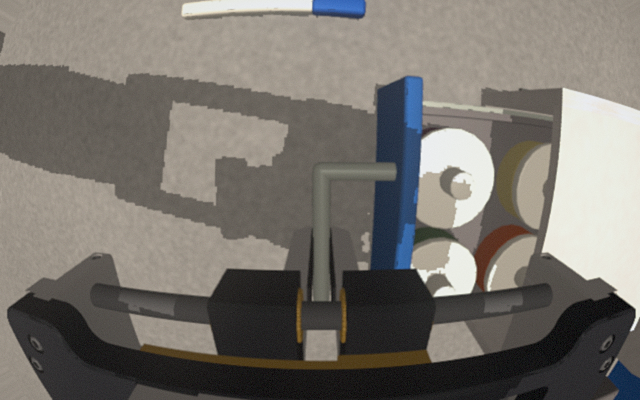

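Emit:
apply_moves:
  moves:
    - [[0, 0.8, 0], [0, 0, 0], 0.0]
    - [[0, 1.6, 0], [0, 0, 0], 0.0]
    - [[0, 2.4, 0], [0, 0, 0], 0.0]
    - [[0, 3.2, 0], [0, 0, 0], 0.0]
    - [[0, 4, 0], [0, 0, 0], 0.0]
    - [[0, 4.8, 0], [0, 0, 0], 0.0]
    - [[0, 5.6, 0], [0, 0, 0], 0.0]
    - [[0, 6.3, 0], [0, 0, 0], 0.0]
    - [[0, 6.9, 0], [0, 0, 0], 0.0]
    - [[0, 7.3, 0], [0, 0, 0], 0.0]

```text
time: 58.37
tool_pos: [0.5855, 0.002, 0.0719]
ee_rot: [3.141, 0.002, 1.68]
wrist_force: [-1.3, 0.7, 6.4]
width: 0.0094
```

Emit:
apply_moves:
  moves:
    - [[0, 0.2, 0], [0, 0, 0], 0.0]
    - [[0, 0.4, 0], [0, 0, 0], 0.0]
    - [[0, 0.6, 0], [0, 0, 0], 0.0]
    - [[0, 0.8, 0], [0, 0, 0], 0.0]
    - [[0, 1, 0], [0, 0, 0], 0.0]
    - [[0, 1.2, 0], [0, 0, 0], 0.0]
    - [[0, 1.2, 0], [0, 0, 0], 0.0]
    - [[0, 1.2, 0], [0, 0, 0], 0.0]
    - [[0, 1.2, 0], [0, 0, 0], 0.0]
    - [[0, 1.2, 0], [0, 0, 0], 0.0]

```text
time: 59.2
tool_pos: [0.5941, 0.0029, 0.0719]
ee_rot: [-3.135, 0.002, 1.68]
wrist_force: [-8.3, -1.6, 9.7]
width: 0.0093
```

Emit:
apply_moves:
  moves:
    - [[0, 0.2, 0], [0, 0, 0], 0.0]
    - [[0, 0.4, 0], [0, 0, 0], 0.0]
    - [[0, 0.4, 0], [0, 0, 0], 0.0]
    - [[0, 0.4, 0], [0, 0, 0], 0.0]
    - [[0, 0.4, 0], [0, 0, 0], 0.0]
    - [[0, 0.4, 0], [0, 0, 0], 0.0]
    - [[0, 0.4, 0], [0, 0, 0], 0.0]
    - [[0, 0.4, 0], [0, 0, 0], 0.0]
    - [[0, 0.4, 0], [0, 0, 0], 0.0]
    - [[0, 0.4, 0], [0, 0, 0], 0.0]

```text
time: 60.03
tool_pos: [0.5942, 0.0029, 0.0717]
ee_rot: [-3.126, 0.002, 1.68]
wrist_force: [-18.0, -2.0, 16.4]
width: 0.0091
```

Emit:
apply_moves:
  moves:
    - [[0, 0, 0], [0, 0, 0], 0.3]
    - [[0, -0.3, 0], [0, 0, 0], 0.3]
    - [[0, -0.5, 0], [0, 0, 0], 0.3]
    - [[0, -0.6, 0], [0, 0, 0], 0.3]
    - [[0, -0.6, -1], [0, 0, 0], 0.3]
    - [[0, -0.6, -3], [0, 0, 0], 0.3]
    - [[0, -0.6, -6], [0, 0, 0], 0.3]
    - [[0, -2, -10], [0, 0, 0], 0.3]
    - [[0, -4, -14], [0, 0, 0], 0.3]
    - [[0, -6, -18], [0, 0, 0], 0.3]

```text
time: 60.87
tool_pos: [0.5435, -0.0019, 0.2467]
ee_rot: [-3.141, 0.001, 1.68]
wrist_force: [0.8, -0.4, 0.8]
width: 0.0281
```

Emit:
apply_moves:
  moves:
    - [[0, -2, 0], [0, 0, 0], 0.3]
    - [[0, -5, 0], [0, 0, 0], 0.3]
    - [[0, -8, 0], [0, 0, 0], 0.3]
    - [[0, -8, 0], [0, 0, 0], 0.3]
    - [[0, -8, 0], [0, 0, 0], 0.3]
    - [[0, -8, 0], [0, 0, 0], 0.3]
    - [[0, -8, 0], [0, 0, 0], 0.3]
    - [[0, -8, 0], [0, 0, 0], 0.3]
    - [[0, -8, 0], [0, 0, 0], 0.3]
    - [[0, -8, 0], [0, 0, 0], 0.3]

```text
time: 61.7
tool_pos: [0.465, -0.0106, 0.2444]
ee_rot: [-3.14, 0.001, 1.68]
wrist_force: [-0.7, 0.3, -0.0]
width: 0.0287
```

```bash
python3 - <<'E'
from h import *
st();C=cal('wrist');im=snap('wrist','w46');snap('scene','sc46');im2=snap('side','s46',(180,130,340,290),4)
E
```

```text
t 61.70 pos [465.  -10.6 244.4] rpy [-3.14e+00  1.00e-03  1.68e+00] F [-0.7  0.3 -0. ] w 28.7 q [-0.14 -0.11  1.51 -0.    1.74 -0.25]
```

View pics/w46.png

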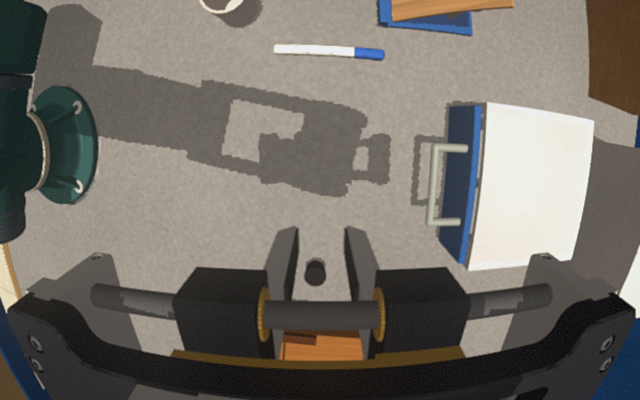

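View pics/sc46.png

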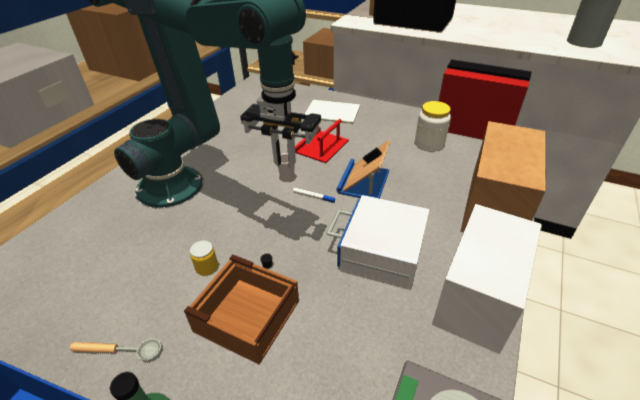

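View pics/s46c.png

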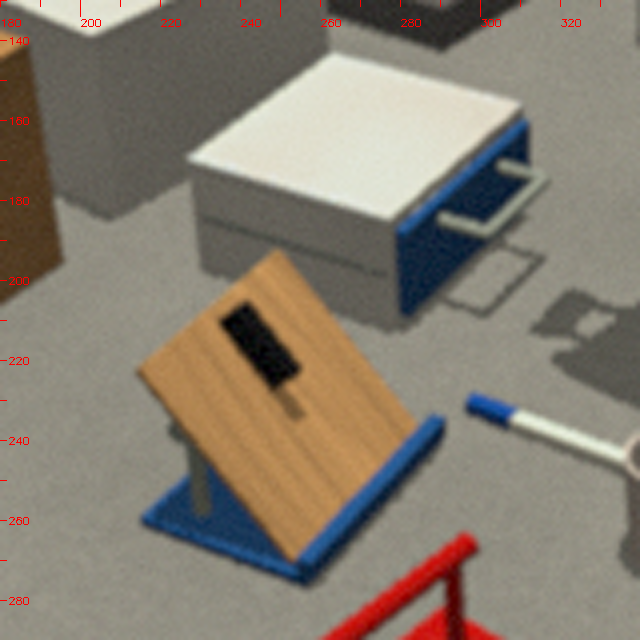

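```bash
python3 -c "
from bench import job
print(job.close_job())"
```

```text
the job is handed in; nothing more can be done
None
```

The whole job was carried out and handed in at about 62 s of simulated time; no verdict is reported.

- **Lid:** I raised its exit end over the lip, slid it out of the grooves, and leaned it grip side up on the blue rest. The last side view shows it against the bar with its lower edge behind the toe rail.
- **Tray:** I pulled it about 154 mm until it stopped moving and the force rose.
- **Jars:** All four jars were in the chest. I moved each one upright onto the tray floor; the last wrist view showed all four standing inside.
- **Push home:** With all four in, I pushed the tray in until it stopped moving under about 18 N. The last views show the panel close to the cabinet, the chest empty and the gripper clear.

- **Not as expected:** Partway through, the rear-left jar had shifted about 1 cm inside the tray. By the push, the handle sat about 8 mm further in than at the stop. I didn't pull the tray back out, so it was slightly off its stop for some of the jar placing.
- **Not measured:** The wrist camera and the fixed cameras disagreed by 4 to 7 mm in y, and I used the wrist values. I didn't measure the lid's final angle or the positions of the other things on the bench. In the pictures those things look undisturbed.

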